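Clamp sample vials on the vial shaker

TASK

Load the small shaker: take the two capped vials out of the white rack and stand them upright on the shaker's deck, one on either side of the vial already there, in a row along the fixed stop bar with about 1.5 cm clear between neighbours. Then slide the clamp bar by its black grip gently up to the row until all three vials are held snugly between the clamp bar and the stop bar, and let go. Do not knock over a vial or disturb the jar and the petri dish.

Things in the scene. Friction and masses are not known exactly. Their poses are not given: they have to be found in the camera images.
- shaker: Fixed shaker: white housing, dark control panel at -x, platform 146 (x) x 176 (y) mm. Origin under its centre on a 2 mm mat; x points away from the panel, y left seen from it, z up. Vials stand on its rubber deck: z = 58 mm, x = -56 to 56. Guide rods along y at x = -64 and 64 mm. Bars and bushes end at z = 84, only the grip is higher. Housings 210 to 290 mm tall begin 15 to 50 mm behind.
- deck_stop (a point): Foot of the fixed stop bar's rubber face at mid-length, at deck height (x 0, y -62, z 58 mm in the shaker's frame). The stop bar lies along the shaker's x at the -y (right) end of the deck: its face is the plane y = -62 mm, x = -56 to 56, z = 63 to 83 mm. A vial touching it has its axis at y = -51 mm.
- grip_top (a point): Centre of the top of the clamp bar's upright black grip, 20 mm (shaker's x) x 16 mm (shaker's y) in section, 48 mm tall, top 54 mm above the deck. It moves with the bar; its centre is 44 mm to the +y side of the bar's rubber face. 26 mm are clear between grip and bar above a flat neck 10 mm over the deck.
- vial_a: Capped glass vial with white cap, 63 mm tall, body 22 mm in diameter, cap 24 mm in diameter from 52 to 63 mm above its foot; about 18 g. Origin at the centre of its foot, z up through the cap. Starts in the rack.
- vial_b: The same kind of vial as vial_a. Starts in the rack. Either vial may go on either side.
- vial_c: The same kind of vial, already standing near the middle of the shaker's deck, not yet touching either bar.
- rack: White ten-place vial rack, fixed, 55 (x) x 134 (y) x 40 mm tall, origin under its centre. Two rows (x = -13 and 13 mm) of five open square cells 24 mm wide, centres y = -52, -26, 0, 26 and 52 mm; cell floor at 3 mm, inner walls 34 mm high, end walls 40 mm. A vial in it rises 66 mm above the bench. An instrument housing 210 mm tall stands about 65 to 90 mm beyond the vials (+x).
- jar_oxide: Bystander: sample jar with screw cap, 58 mm in diameter, 71 mm tall, origin under its centre.
- petri_dish: Bystander: petri dish, 59 mm in diameter, 12 mm tall, origin under its centre.
- bar_slide (a joint): Position of the sliding clamp bar in m: 0 = fully open (rubber faces of clamp bar and stop bar 70 mm apart), growing as it slides along the shaker's -y toward the stop bar, at most 0.060. Gap between the faces = 0.070 minus this value; 0.048 closes it to the 22 mm of a vial's body. About 3 N of friction, no spring: it stays where it is left.
- clamp_bar: The sliding clamp bar, moving along the shaker's y on the two guide rods. Origin 0 to 60 mm to the -y side of the shaker's origin (by the value of bar_slide), axes as the shaker's. Its rubber face that meets the vials is the plane y = +8 mm in this frame, x = -55 to 55, z = 63 to 83 mm. Glass vials stand about 40 N of its pressure.

How it is judged:
By the outcome, as a careful person would: the job done as asked, in the order asked, and still so for the second after the job is handed in, with the robot touching nothing.
It also fails if it takes over 64 s, if anything falls off the work surface, if the arm or the gripper's body presses on something with over 40 N, if the wrist force passes 120 N, or if a joint passes its speed limit or range.

ROBOT

A 6-joint arm with a two-finger parallel gripper is mounted at the origin on a cart in front of the work surface, level with it; the furniture and walls round the work are solid. World frame = base frame: x ahead of the robot, y to its left, z up, the work surface at z = 0. Lengths are in m, angles in rad, forces in N, time in s.
With the tool pointing down it reaches from about 0.35 to 0.975 m from the base axis. Payload 4.9 kg.
Tool frame: the origin (TCP) lies on the front face of the gripper's body, between the roots of the fingers; the fingertips stand 73 mm ahead of it and the grasp point (between the pads) lies 54 mm ahead of it; z points along the fingers, y is the line along which they close (so a half turn about z gives the same grasp; the last joint's range is limited). The gripper opens to 85 mm and grips with 20 to 120 N. Pads are 22 mm wide; open, the fingers measure 114 mm over their backs; the gripper's body (76 mm by 85 mm) begins 54 mm behind the grasp point. The pads swing forward as they close: fully open they stand 13 mm farther back than shut.
Start: joints at [-1.397, 0.053, 1.613, -0, 1.476, -0.119], TCP at [0.18, -0.598, 0.304] pointing down, gripper open.
Joint ranges: [-3.01, 3.01], [-1.01, 2.22], [0.06, 2.58], [-1.02, 4.17], [0.09, 2.62], [-3.14, 3.14]. Speed limits (rad/s): [2.57, 2.57, 3.14, 3.14, 3.14, 3.14].

INTERFACE

Orientations are given as a rotation vector (axis times angle).
In Python, from station import status, imaging, order gives the robot as it stands.
- The arm moves only by the tool arm_command, never from a script. Its argument "increments" is a list of rows, each an object with "slide": the shift along the tool's x, y, z in m, a list of three; "spin": the turn about the tool's z in degrees; "gripper": the opening, from -1 (shut) to 1 (fully open). In form: [{"slide": [x, y, z], "spin": spin, "gripper": gripper}, ...]. A call has 1 to 8 rows; each row is the pose to reach, as a shift and turn from the pose commanded when the call began, along the tool's axes at that moment; what a row does not reach only later rows make up. A row lasts 1/12 s, in which the tool goes at most 41.7 mm and 7.16 degrees, less where a joint would pass 70% of its speed; a pose out of reach is approached as far as the arm can. A call with a gripper value outside its range is refused whole. The fingers move at their own pace and stop on an object; "newtons" is the grip in N (left out, the last holds). Time passes only in rows, so rows that repeat a pose let the fingers close. It gives the time, the measured TCP pose, the force, the opening and the grip force at its end, in the units of the state.
- status.get_obs(): the state, without advancing time (a new reading comes with each control period).
- imaging.get_image(name): name is "scene" or "top" or "wrist"; returns a dict with "frame" (480x640x3 uint8, red, green, blue), "vfov" (degrees; the focal length in pixels is half the picture's height over the tangent of half this angle, whatever the lens; pixels are square), "cx", "cy" (the principal point, pixels), "view" (4x4, takes a point from world to camera coordinates); the wrist camera has in their place "mount" (4x4, takes a point from camera to tool coordinates, whose origin is the TCP and whose axes are the flange's). Camera axes: x right, y up, looking along -z (the intrinsics and any distortion apply to the point x, -y, -z); pixel columns grow to the right and rows downward; lengths in m; the calibration is good to about 2 mm. The wrist camera is an equidistant fisheye: a pixel r from the principal point sees the ray r / f radians off the axis. A picture is of the moment at which its call begins: read the wrist's pose just before it. There is no depth.
- order.finish_job(): hands the job in; it is judged then, once.
The state is a dict: "t": time; "q": joint angles; "dq": joint speeds; "effort": joint torques, N m; "tool_pos": TCP position; "tool_rot": TCP orientation; "contact_force": force on the tool from outside, world axes, zero at the start; "wrist_torque": the same for the moment, N m; "opening": finger opening in m; "grip_force": force on a finger pad.
Only numpy, scipy, OpenCV 4.12 (cv2) and the standard library are available. Lean on these libraries where they do the work, as an engineer would, in place of code of your own. Each camera call takes 0.05 s, during which the arm holds its last target. There are 200 camera calls.

## Working session

There is one attempt and no reset: what is moved stays moved. The work goes in short steps, Python scripts to look and compute and a tool call to move; the robot and the scene stay as the last step left them, time stands still between calls to the robot, and variables do not carry over. Pictures are saved under pics/ and viewed, at most 10 in all, crops included, and the job is handed in when it is done.

Besides the shell and the picture viewer there is one more tool, called after "Call:" as name(argument=value, ...) on one line, values as JSON. arm_command: Moves the arm, as the interface text tells. Its arguments: {"type":"object","properties":{"increments":{"type":"array","items":{"type":"object","properties":{"slide":{"type":"array","items":{"type":"number"}},"spin":{"type":"number"},"gripper":{"type":"number"}}}},"newtons":{"type":"number"}},"required":["increments"]}

```bash
mkdir -p pics; ls; python3 - <<'E'
from station import status, imaging
import cv2,pickle
o=status.get_obs(); print(o)
d={}
for n in ("scene","top","wrist"):
    r=imaging.get_image(n); d[n]=r
    cv2.imwrite(f"pics/{n}0.png",r["frame"][:,:,::-1])
    print(n,{k:v for k,v in r.items() if k!="frame"})
d["obs"]=o
pickle.dump(d,open("d0.pkl","wb"))
E
```

```text
pics
{'t': 0.0, 'q': array([-1.39695792e+00,  5.33802815e-02,  1.61430263e+00, -6.95390385e-06,
        1.47596592e+00, -1.19022423e-01]), 'dq': array([-0.00094791, -0.00019268,  0.00013375, -0.00102268, -0.00084383,
        0.00027668]), 'effort': array([-7.44645058e-04, -3.93681514e+01, -3.70180035e+01, -1.38186451e-04,
        7.00630015e-03, -5.98012520e-06]), 'tool_pos': array([ 0.18033659, -0.59792737,  0.30264317]), 'tool_rot': array([-3.10593861e+00, -4.58083669e-01,  9.93164805e-05]), 'contact_force': array([-0.343427  ,  0.05078116, -0.19407739]), 'wrist_torque': array([ 0.06758906, -0.02633181,  0.01335458]), 'grip_force': 0.0, 'opening': 0.08558434601377538}
scene {'vfov': 47.61766009208427, 'cx': 326.5966647556173, 'cy': 247.5712677238934, 'view': array([[-0.68204755, -0.73128768, -0.00542887,  0.36086303],
       [ 0.5037859 , -0.47521945,  0.72136416, -0.25987283],
       [-0.53010462,  0.48926967,  0.69253468, -0.8024999 ],
       [ 0.        ,  0.        ,  0.        ,  1.        ]])}
top {'vfov': 48.50291010236353, 'cx': 326.6518045620575, 'cy': 238.34281328262833, 'view': array([[ 0.01045292, -0.99994361, -0.00187445,  0.09175898],
       [ 0.98884131,  0.01005825,  0.14863277, -0.4481195 ],
       [-0.14860554, -0.00340718,  0.98889068, -0.9493325 ],
       [ 0.        ,  0.        ,  0.        ,  1.        ]])}
wrist {'vfov': 65.70646984690485, 'cx': 317.74559215746143, 'cy': 232.76142500247482, 'mount': array([[-1.02230748e-03,  9.52288566e-01,  3.05197383e-01,
         7.73884282e-02],
       [ 9.99999470e-01,  1.01050586e-03,  1.96639169e-04,
         7.16762087e-04],
       [-1.21146513e-04,  3.05197423e-01, -9.52289094e-01,
        -6.94400768e-02],
       [ 0.00000000e+00,  0.00000000e+00,  0.00000000e+00,
         1.00000000e+00]])}
```

View pics/top0.png

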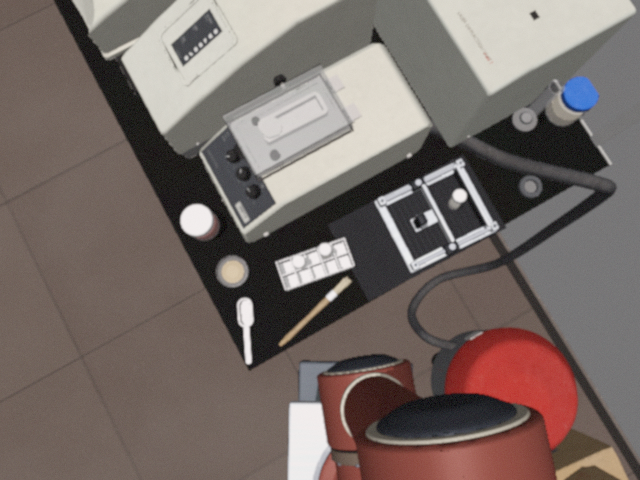

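View pics/scene0.png

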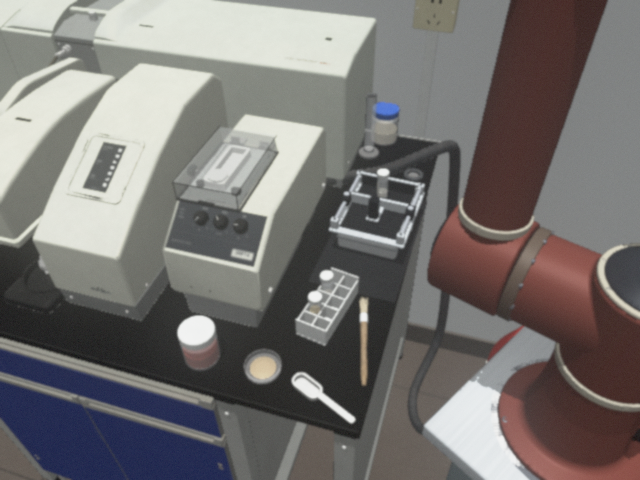

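The top view shows the rack near (315,264) with its vials at about (300,262) and (325,249). The shaker is near (437,215) with vial_c at (459,197) and the grip at (418,222). I'll enlarge this region.

```bash
python3 - <<'E'
import cv2
a=cv2.imread("pics/top0.png")
cv2.imwrite("pics/c1.png",cv2.resize(a[150:280,362:512],None,fx=5,fy=4.6 and 5,interpolation=cv2.INTER_CUBIC)[:600])
b=cv2.resize(a[230:300,265:365],None,fx=6,fy=6,interpolation=cv2.INTER_CUBIC)
cv2.imwrite("pics/c2.png",b)
E
```

```text
(no output)
```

View pics/c1.png

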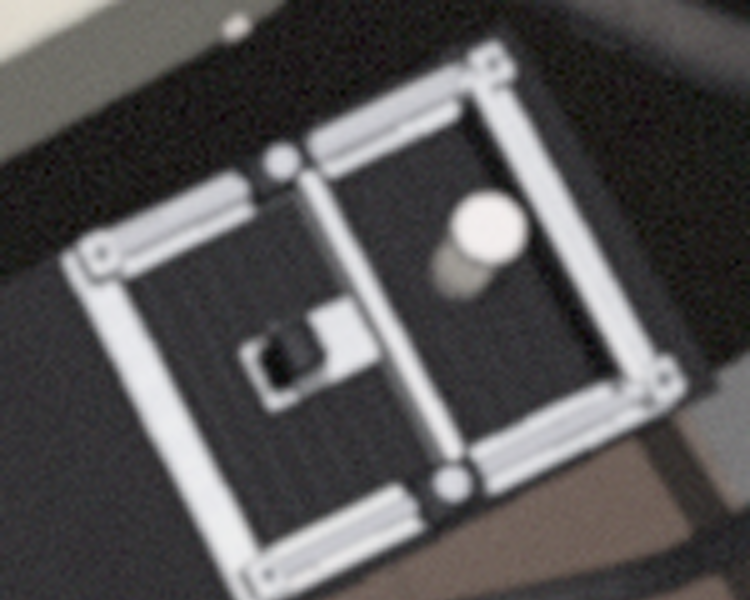

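View pics/c2.png

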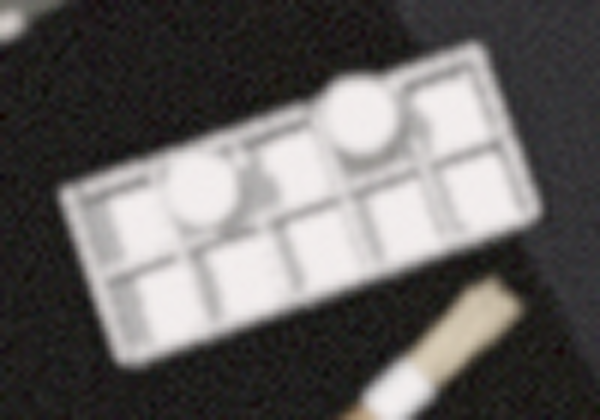

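The shaker crop shows corner screws at (102,252), (490,65), (662,380) and (268,574), vial_c's cap at (490,230) and the grip top at about (305,345). The rack crop shows caps at (203,190) and (362,115), and rack corners at (62,190), (482,42), (540,218) and (125,365).

```bash
cat > h.py <<'E'
import numpy as np
def ray(c,uv,R=None):
    f=240/np.tan(np.radians(c["vfov"])/2)
    d=np.array([(uv[0]-c["cx"])/f,-(uv[1]-c["cy"])/f,-1.])
    V=c["view"]; return -V[:3,:3].T@V[:3,3], V[:3,:3].T@d
def at(c,uv,z):
    o,d=ray(c,uv); return (o+d*(z-o[2])/d[2])[:2]
def proj(c,p):
    f=240/np.tan(np.radians(c["vfov"])/2)
    q=c["view"][:3,:3]@np.asarray(p)+c["view"][:3,3]
    return np.array([c["cx"]+f*q[0]/-q[2],c["cy"]-f*q[1]/-q[2]])
def fit(M,W):  # model->world 2D rigid
    M=np.array(M,float);W=np.array(W);m=M.mean(0);w=W.mean(0)
    H=(M-m).T@(W-w); th=np.arctan2(H[0,1]-H[1,0],H[0,0]+H[1,1])
    R=np.array([[np.cos(th),-np.sin(th)],[np.sin(th),np.cos(th)]])
    return th,R,w-R@m,(M-m)@R.T+w-W
E
python3 - <<'E'
import pickle,numpy as np
from h import *
np.set_printoptions(precision=4,suppress=True)
d=pickle.load(open("d0.pkl","rb"));c=d["top"];s=d["scene"]
c1=lambda x,y:((x+.5)/5-.5+362,(y+.5)/5-.5+150)
c2=lambda x,y:((x+.5)/6-.5+265,(y+.5)/6-.5+230)
S=[at(c,c1(*p),.086) for p in [(102,252),(490,65),(662,380),(268,574)]]
print("dims",[np.linalg.norm(S[i]-S[(i+1)%4]) for i in range(4)])
th,R,t,r=fit([(.064,.078),(.064,-.078),(-.064,-.078),(-.064,.078)],S)
print("shaker",np.degrees(th),t);print(r)
L=lambda uv,z:R.T@(at(c,uv,z)-t)
print("vc local",L(c1(490,230),.123),at(c,c1(490,230),.123))
print("grip local",L(c1(305,345),.114))
print("bushes",L(c1(280,162),.086),L(c1(453,483),.086))
W=[at(c,c2(*p),.04) for p in [(62,190),(482,42),(540,218),(125,365)]]
print("dims",[np.linalg.norm(W[i]-W[(i+1)%4]) for i in range(4)])
a,Rr,tr,r=fit([(.0275,.067),(.0275,-.067),(-.0275,-.067),(-.0275,.067)],W)
print("rack",np.degrees(a),tr);print(r)
for n,p,m in (("L",(203,190),(.013,.026)),("R",(362,115),(.013,-.026))):
    w=at(c,c2(*p),.066);print(n,w,"model",tr+Rr@m,"scene px",proj(s,[*w,.066]))
w=at(c,c1(490,230),.123);print("vc scene px",proj(s,[*w,.123]))
g=t+R@L(c1(305,345),.114);print("grip scene",proj(s,[*g,.114]))
print([proj(s,[*x,.086]) for x in S])
E
python3 -c "
import cv2,numpy as np
a=cv2.imread('pics/scene0.png')
cv2.imwrite('pics/s1.png',cv2.resize(a[160:345,290:440],None,fx=3.2,fy=3.2,interpolation=cv2.INTER_CUBIC))"
```

```text
dims [np.float64(0.15511429076354089), np.float64(0.1270005084888486), np.float64(0.15535157597601876), np.float64(0.12695336622967457)]
shaker 26.65784514854441 [ 0.4867 -0.0986]
[[ 0.0003  0.0006]
 [ 0.0007 -0.0002]
 [-0.0003 -0.0005]
 [-0.0007  0.0001]]
vc local [ 0.0067 -0.0368] [ 0.5093 -0.1285]
grip local [-0.0001  0.0356]
bushes [0.0649 0.0061] [-0.0635  0.0051]
dims [np.float64(0.13555362403386034), np.float64(0.05667820538937158), np.float64(0.13291586198163097), np.float64(0.05650276420508554)]
rack 20.07745437673169 [0.3998 0.117 ]
[[-0.0004 -0.0008]
 [-0.0012  0.0006]
 [ 0.001  -0.0004]
 [ 0.0006  0.0006]]
L [0.4007 0.1459] model [0.4031 0.1459] scene px [314.7972 295.8584]
R [0.4235 0.0992] model [0.4209 0.097 ] scene px [326.087 274.402]
vc scene px [381.9241 171.706 ]
grip scene [374.2112 198.2386]
[array([334.1127, 216.013 ]), array([359.6644, 169.8512]), array([420.3486, 182.5672]), array([400.3787, 231.6769])]
```

View pics/s1.png

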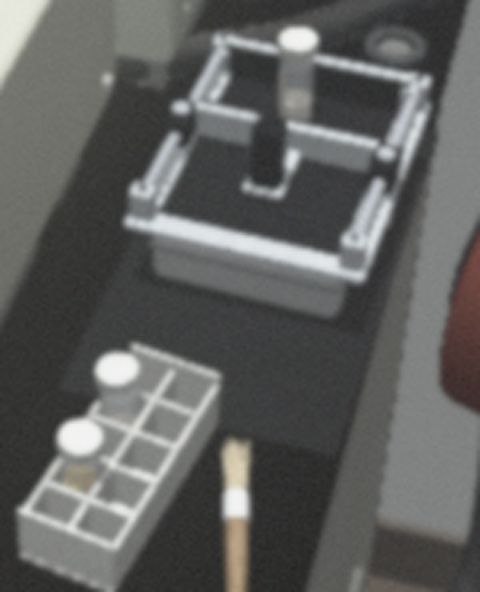

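The scene crop agrees with the top-view fit. It puts the caps at scene pixels (315,296), (326.5,275) and (383,172), and the grip top at (374,198). All are within about 1.5 px of the predictions. I'm moving now, and turning the tool so its camera side faces away from the housings.

Call:
arm_command(increments=[{"slide":[0.187,-0.204,0],"spin":-57,"gripper":1},{"slide":[0.187,-0.204,0],"spin":-57,"gripper":1},{"slide":[0.187,-0.204,0],"spin":-57,"gripper":1},{"slide":[0.187,-0.204,0],"spin":-57,"gripper":1},{"slide":[0.187,-0.204,0],"spin":-57,"gripper":1},{"slide":[0.187,-0.204,0],"spin":-57,"gripper":1},{"slide":[0.187,-0.204,0],"spin":-57,"gripper":1},{"slide":[0.187,-0.204,0],"spin":-57,"gripper":1}], newtons=25)

```text
t: 0.82
tool_pos: [0.3021, -0.3452, 0.3035]
tool_rot: [-2.502, -1.899, -0.003]
contact_force: [-0.3, 0.0, 0.4]
opening: 0.0856
grip_force: 0.0
```

Call:
arm_command(increments=[{"slide":[0.268,0.045,0],"spin":-57,"gripper":0.5},{"slide":[0.268,0.045,0],"spin":-57,"gripper":0.0},{"slide":[0.268,0.045,0],"spin":-57,"gripper":-0.15},{"slide":[0.268,0.045,0],"spin":-57,"gripper":-0.15},{"slide":[0.268,0.045,0],"spin":-57,"gripper":-0.15},{"slide":[0.268,0.045,0],"spin":-57,"gripper":-0.15},{"slide":[0.268,0.045,0],"spin":-57,"gripper":-0.15},{"slide":[0.268,0.045,0],"spin":-57,"gripper":-0.15}])

```text
t: 1.48
tool_pos: [0.4196, -0.1008, 0.3037]
tool_rot: [-1.291, -2.864, -0.002]
contact_force: [-0.5, 0.0, -0.4]
opening: 0.0361
grip_force: 0.0
```

Call:
arm_command(increments=[{"slide":[0,0,0],"spin":-57,"gripper":-0.15},{"slide":[0,0,0],"spin":-57,"gripper":-0.15},{"slide":[0,0,0],"spin":-57,"gripper":-0.15},{"slide":[0,0,0],"spin":-57,"gripper":-0.15},{"slide":[0,0,0],"spin":-57,"gripper":-0.15},{"slide":[0,0,0],"spin":-57,"gripper":-0.15},{"slide":[0,0,0],"spin":-57,"gripper":-0.15},{"slide":[0,0,0],"spin":-57,"gripper":-0.15}])

```text
t: 2.15
tool_pos: [0.4185, -0.1043, 0.3036]
tool_rot: [0.223, -3.133, -0.0]
contact_force: [-0.3, 0.1, -0.3]
opening: 0.0361
grip_force: 0.0
```

Call:
arm_command(increments=[{"slide":[0,0,0],"spin":-19,"gripper":-0.15},{"slide":[0,0,0],"spin":-19,"gripper":-0.15},{"slide":[0,0,0],"spin":-19,"gripper":-0.15},{"slide":[0,0,0],"spin":-19,"gripper":-0.15},{"slide":[0,0,0],"spin":-19,"gripper":-0.15}])

```text
t: 2.57
tool_pos: [0.4185, -0.1043, 0.3037]
tool_rot: [0.724, -3.057, -0.0]
contact_force: [0.1, 0.8, -0.2]
opening: 0.0362
grip_force: 0.0
```

```bash
python3 - <<'E'
from station import status, imaging
import cv2,pickle
o=status.get_obs(); print(o["t"],o["q"],o["tool_pos"],o["tool_rot"],o["opening"])
r=imaging.get_image("wrist"); pickle.dump((o,r),open("w1.pkl","wb"))
cv2.imwrite("pics/w1.png",r["frame"][:,:,::-1])
E
```

```text
2.5667 [-4.17108591e-01 -4.40900977e-01  2.04023918e+00 -1.91641445e-05
  1.54264402e+00 -2.45303701e+00] [ 0.41850325 -0.10428871  0.30365599] [ 7.23985997e-01 -3.05670195e+00 -3.46173438e-04] 0.036182624028007954
```

View pics/w1.png

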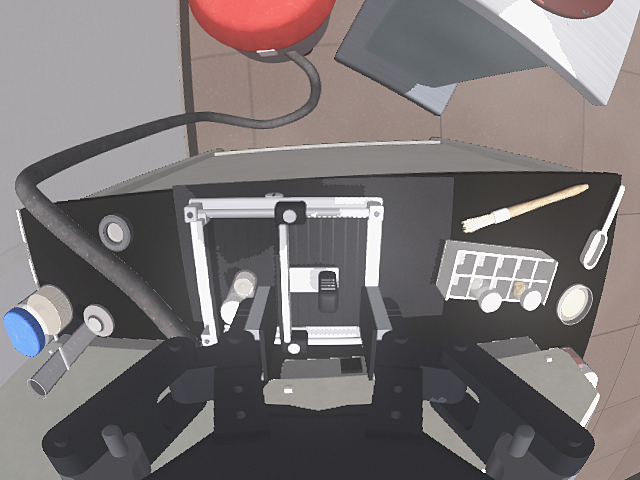

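```bash
python3 -c "
import cv2
a=cv2.imread('pics/w1.png')
cv2.imwrite('pics/w1c.png',cv2.resize(a[185:360,180:400],None,fx=3.4,fy=3.4,interpolation=cv2.INTER_CUBIC))"
```

```text
(no output)
```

View pics/w1c.png

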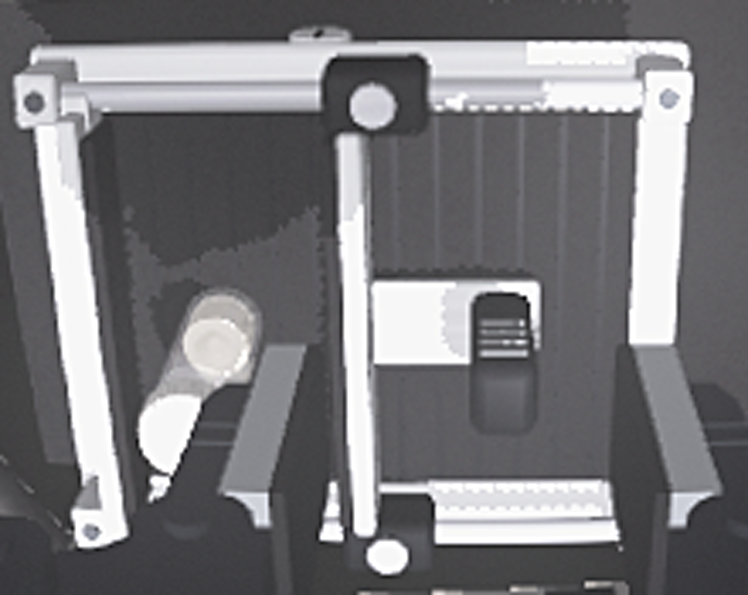

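The wrist crop shows the shaker screws at (34,102), (668,98) and (92,531), and the bar knobs at (373,106) and (388,557). The grip's top is at about (503,400), and vial_c's foot is at about (222,330). In the full wrist image the rack caps are at about (489,300) and (531,299).

```bash
cat >> h.py <<'E'
from scipy.spatial.transform import Rotation as Ro
def watn(o,r,uv,z):
    f=240/np.tan(np.radians(r["vfov"])/2)
    v=np.array([uv[0]-r["cx"],uv[1]-r["cy"]]);n=np.linalg.norm(v);a=n/f
    d=np.array([v[0]/n*np.sin(a),-v[1]/n*np.sin(a),-np.cos(a)])
    T=Ro.from_rotvec(o["tool_rot"]).as_matrix();M=r["mount"]
    p=T@M[:3,3]+o["tool_pos"];d=T@M[:3,:3]@d
    return (p+d*(z-p[2])/d[2])[:2]
def slide(o,p,yaw=None):
    R=Ro.from_rotvec(o["tool_rot"]).as_matrix()
    cur=np.degrees(np.arctan2(R[1,0],R[0,0]))
    print("slide",np.round(R.T@(np.array(p)-o["tool_pos"]),4),"yaw",round(cur,2),"spin",None if yaw is None else round((cur-yaw+180)%360-180,2))
E
python3 - <<'E'
import pickle
from h import *
np.set_printoptions(precision=4,suppress=True)
o,r=pickle.load(open("w1.pkl","rb"))
k=lambda x,y:((x+.5)/3.4-.5+180,(y+.5)/3.4-.5+185)
S=[watn(o,r,k(*p),.086) for p in [(34,102),(668,98),(92,531)]]
th,R,t,e=fit([(-.064,-.078),(-.064,.078),(.064,-.078)],S)
print("shaker",np.degrees(th),t,e)
L=lambda w:R.T@(w-t)
print("knobs",L(watn(o,r,k(373,106),.086)),L(watn(o,r,k(388,557),.086)))
print("bar face edge",L(watn(o,r,k(336,300),.086)),L(watn(o,r,k(345,400),.086)))
print("stop inner",L(watn(o,r,k(92,250),.086)),L(watn(o,r,k(108,350),.086)))
w=watn(o,r,k(503,400),.114);print("grip",L(w),w)
w=watn(o,r,k(222,330),.060);print("vc foot",L(w),w)
for p in [(489,300),(531,299)]: print(watn(o,r,p,.066))
E
```

```text
shaker 26.58010558783087 [ 0.4851 -0.1043] [[-0.001  -0.0012]
 [-0.0017  0.0012]
 [ 0.0026  0.    ]]
knobs [-0.061   0.0065] [0.0669 0.0068]
bar face edge [-0.0111 -0.004 ] [ 0.0172 -0.0029]
stop inner [-0.0239 -0.0659] [ 0.0041 -0.0647]
grip [0.0018 0.037 ] [ 0.4702 -0.0704]
vc foot [ 0.0099 -0.0393] [ 0.5116 -0.135 ]
[0.4223 0.0903]
[0.4007 0.1385]
```

```bash
python3 - <<'E'
import pickle
from h import *
o,r=pickle.load(open("w1.pkl","rb"))
slide(o,[.423,.095,.302],203)
E
```

```text
slide [-0.0934  0.1761  0.0017] yaw -153.35 spin 3.65
```

Call:
arm_command(increments=[{"slide":[-0.0934,0.176,0],"spin":3.65,"gripper":-0.15},{"slide":[-0.0934,0.176,0],"spin":3.65,"gripper":-0.15},{"slide":[-0.0934,0.176,0],"spin":3.65,"gripper":-0.15},{"slide":[-0.0934,0.176,0.03],"spin":3.65,"gripper":-0.15},{"slide":[-0.0934,0.176,0.06],"spin":3.65,"gripper":-0.15},{"slide":[-0.0934,0.176,0.09],"spin":3.65,"gripper":-0.15},{"slide":[-0.0934,0.176,0.12],"spin":3.65,"gripper":-0.15},{"slide":[-0.0934,0.176,0.12],"spin":3.65,"gripper":-0.15}])

```text
t: 3.28
tool_pos: [0.4182, 0.0955, 0.1766]
tool_rot: [0.628, -3.064, -0.003]
contact_force: [-1.1, 0.4, -0.9]
opening: 0.0365
grip_force: 0.0
```

Call:
arm_command(increments=[{"slide":[0,0,0],"spin":0,"gripper":-0.15},{"slide":[0,0,0],"spin":0,"gripper":-0.15}])

```text
t: 3.45
tool_pos: [0.4238, 0.0946, 0.1859]
tool_rot: [-0.627, 3.076, -0.001]
contact_force: [-0.3, -0.1, 1.3]
opening: 0.0359
grip_force: 0.0
```

```bash
python3 - <<'E'
from station import status, imaging
import cv2,pickle
o=status.get_obs(); print(o["t"],o["q"],o["tool_pos"],o["tool_rot"],o["opening"])
r=imaging.get_image("wrist"); q=imaging.get_image("top"); pickle.dump((o,r,q),open("w2.pkl","wb"))
a=r["frame"][:,:,::-1]
cv2.imwrite("pics/w2.png",a)
cv2.imwrite("pics/w2c.png",cv2.resize(a[160:360,200:460],None,fx=3,fy=3,interpolation=cv2.INTER_CUBIC))
E
```

```text
3.45 [ 4.79797887e-02 -3.28861515e-01  2.15865967e+00 -4.54060942e-05
  1.30912932e+00 -1.92518532e+00] [0.42383529 0.09462755 0.18593718] [-6.27277321e-01  3.07565056e+00 -7.06401200e-04] 0.035926645651105406
```

View pics/w2c.png

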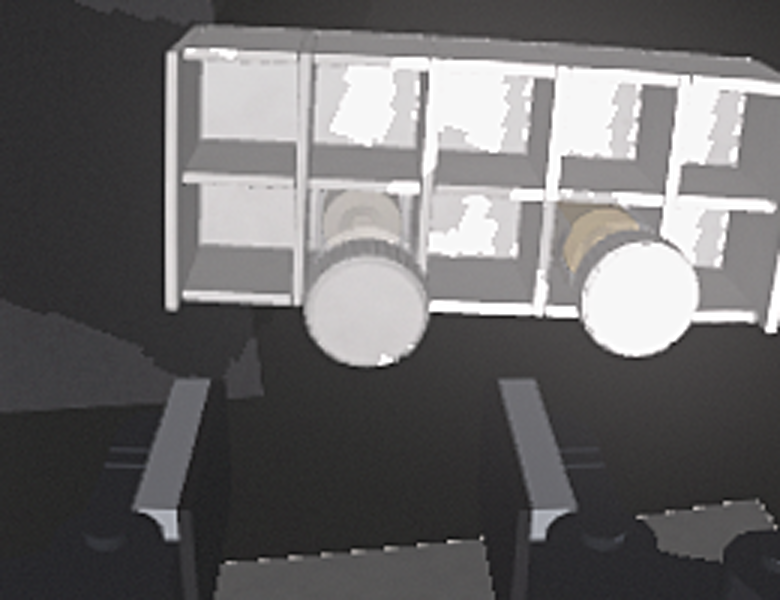

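The wrist crop shows cap R centred at (366,311) and cap L at (640,298). The fingertips are symmetric about column 354.

```bash
python3 - <<'E'
import pickle
from h import *
from station import status
np.set_printoptions(precision=4,suppress=True)
o,r,q=pickle.load(open("w2.pkl","rb"))
k=lambda x,y:((x+.5)/3-.5+200,(y+.5)/3-.5+160)
print("dq",o["dq"])
for p in [(366,311),(640,298)]: print(watn(o,r,k(*p),.066))
s=[k(x,y) for x,y in [(166,308),(166,52),(772,325)]]
print([watn(o,r,u,.04) for u in s])
o2=status.get_obs();print(o2["tool_pos"],o2["dq"])
E
```

```text
dq [-0.0079 -0.0186 -0.0293  0.0021 -0.0053 -0.0037]
[0.4231 0.0957]
[0.401 0.142]
[array([0.4489, 0.0612]), array([0.398 , 0.0425]), array([0.4019, 0.1844])]
[0.4245 0.0945 0.187 ] [-0.0002 -0.0054  0.0022 -0.0002 -0.0036 -0.0006]
```

```bash
python3 - <<'E'
from h import *
from station import status
slide(status.get_obs(),[.4232,.0972,.131],203)
E
```

```text
slide [0.0004 0.0031 0.056 ] yaw -156.95 spin 0.05
```

Call:
arm_command(increments=[{"slide":[0,0.003,0],"spin":0,"gripper":-0.15},{"slide":[0,0.003,0.02],"spin":0,"gripper":-0.15},{"slide":[0,0.003,0.04],"spin":0,"gripper":-0.15},{"slide":[0,0.003,0.052],"spin":0,"gripper":-0.15},{"slide":[0,0.003,0.055],"spin":0,"gripper":-0.15},{"slide":[0,0.003,0.055],"spin":0,"gripper":-0.15},{"slide":[0,0.003,0.055],"spin":0,"gripper":-0.15}])

```text
t: 4.13
tool_pos: [0.4224, 0.0976, 0.1303]
tool_rot: [-0.629, 3.076, -0.0]
contact_force: [-0.1, 0.0, -1.5]
opening: 0.0362
grip_force: 0.0
```

```bash
python3 - <<'E'
from station import status, imaging
import cv2,pickle
o=status.get_obs(); print(o["t"],o["dq"],o["tool_pos"],o["contact_force"],o["opening"])
r=imaging.get_image("wrist"); pickle.dump((o,r),open("w3.pkl","wb"))
a=r["frame"][:,:,::-1]
cv2.imwrite("pics/w3c.png",cv2.resize(a[160:400,200:460],None,fx=2.4,fy=2.4,interpolation=cv2.INTER_CUBIC))
E
```

```text
4.1333 [ 0.00089238 -0.00891223 -0.00894201 -0.00150524 -0.00117132 -0.00162003] [0.42243988 0.09760551 0.13030375] [-8.24515901e-02  6.61624433e-04 -1.50588444e+00] 0.03616682221498524
```

View pics/w3c.png

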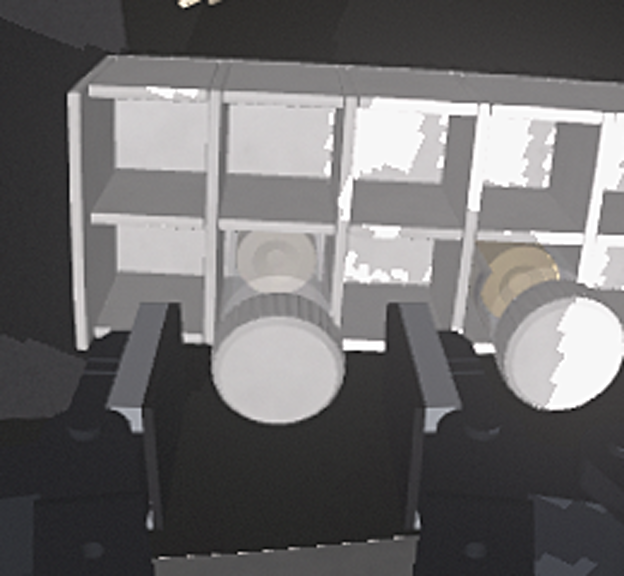

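The crop shows the cap centred at (279,360) between fingers whose mid is about column 284, so it is off centre by under 1 mm.

```bash
python3 - <<'E'
import pickle
from h import *
o,r=pickle.load(open("w3.pkl","rb"))
k=lambda x,y:((x+.5)/2.4-.5+200,(y+.5)/2.4-.5+160)
for p in [(279,360),(567,352)]: print(watn(o,r,k(*p),.066))
w=watn(o,r,k(279,360),.066); print(w); slide(o,[*w,.112],203)
E
```

```text
[0.42054526 0.0951605 ]
[0.40025771 0.14186285]
[0.42054526 0.0951605 ]
slide [ 0.0027 -0.0015  0.0183] yaw -156.9 spin 0.1
```

Call:
arm_command(increments=[{"slide":[0.0015,-0.001,0.01],"spin":0,"gripper":-0.15},{"slide":[0.0015,-0.001,0.018],"spin":0,"gripper":-0.15},{"slide":[0.0015,-0.001,0.018],"spin":0,"gripper":-0.15},{"slide":[0.0015,-0.001,0.018],"spin":0,"gripper":-0.3},{"slide":[0.0015,-0.001,0.018],"spin":0,"gripper":-0.4},{"slide":[0.0015,-0.001,0.018],"spin":0,"gripper":-0.5},{"slide":[0.0015,-0.001,0.018],"spin":0,"gripper":-0.6},{"slide":[0.0015,-0.001,0.018],"spin":0,"gripper":-0.6}], newtons=25)

```text
t: 4.85
tool_pos: [0.4207, 0.0962, 0.1111]
tool_rot: [-0.63, 3.077, -0.0]
contact_force: [-0.1, 0.1, -0.4]
opening: 0.0214
grip_force: 24.4
```

Call:
arm_command(increments=[{"slide":[0,0,-0.01],"spin":0,"gripper":-0.6},{"slide":[0,0,-0.025],"spin":0,"gripper":-0.6},{"slide":[0,0,-0.045],"spin":0,"gripper":-0.6},{"slide":[0,0,-0.07],"spin":0,"gripper":-0.6},{"slide":[0,0,-0.1],"spin":0,"gripper":-0.6},{"slide":[0,0,-0.125],"spin":0,"gripper":-0.6},{"slide":[0,0,-0.135],"spin":0,"gripper":-0.6},{"slide":[0,0,-0.135],"spin":0,"gripper":-0.6}])

```text
t: 5.52
tool_pos: [0.4221, 0.0962, 0.2498]
tool_rot: [-0.628, 3.071, -0.002]
contact_force: [0.1, 0.3, 0.3]
opening: 0.0216
grip_force: 24.5
```

Call:
arm_command(increments=[{"slide":[0.003,-0.017,0],"spin":-3.5,"gripper":-0.6},{"slide":[0.009,-0.051,0],"spin":-3.5,"gripper":-0.6},{"slide":[0.016,-0.091,0],"spin":-3.5,"gripper":-0.6},{"slide":[0.023,-0.131,0],"spin":-3.5,"gripper":-0.6},{"slide":[0.03,-0.171,0],"spin":-3.5,"gripper":-0.6},{"slide":[0.037,-0.211,0],"spin":-3.5,"gripper":-0.6},{"slide":[0.042,-0.239,0],"spin":-3.5,"gripper":-0.6},{"slide":[0.0452,-0.257,0],"spin":-3.5,"gripper":-0.6}])

```text
t: 6.18
tool_pos: [0.4793, -0.1606, 0.2436]
tool_rot: [0.718, -3.055, -0.003]
contact_force: [-0.3, 0.2, -0.2]
opening: 0.0212
grip_force: 24.6
```

Call:
arm_command(increments=[{"slide":[0,0,0.01],"spin":0,"gripper":-0.6},{"slide":[0,0,0.01],"spin":0,"gripper":-0.6},{"slide":[0,0,0.01],"spin":0,"gripper":-0.6},{"slide":[0,0,0.01],"spin":0,"gripper":-0.6}])

```text
t: 6.52
tool_pos: [0.4793, -0.1566, 0.2346]
tool_rot: [0.725, -3.055, -0.003]
contact_force: [0.7, 0.5, -0.3]
opening: 0.0217
grip_force: 24.6
```

```bash
python3 - <<'E'
from station import status, imaging
import cv2,pickle
o=status.get_obs(); print(o["t"],o["dq"],o["tool_pos"],o["tool_rot"],o["contact_force"],o["opening"],o["grip_force"])
r=imaging.get_image("wrist"); q=imaging.get_image("top"); s=imaging.get_image("scene");pickle.dump((o,r,q,s),open("w4.pkl","wb"))
a=r["frame"][:,:,::-1]
cv2.imwrite("pics/w4.png",cv2.resize(a[150:450,160:480],None,fx=2,fy=2,interpolation=cv2.INTER_CUBIC))
E
```

```text
6.5167 [ 0.00468514 -0.01119554 -0.01263043 -0.00076656 -0.00159142 -0.00133829] [ 0.47929019 -0.15662075  0.23460997] [ 7.25088334e-01 -3.05504898e+00 -2.73045223e-03] [ 0.65880287  0.53010377 -0.34852784] 0.021696155080305417 24.59913092684566
```

View pics/w4.png

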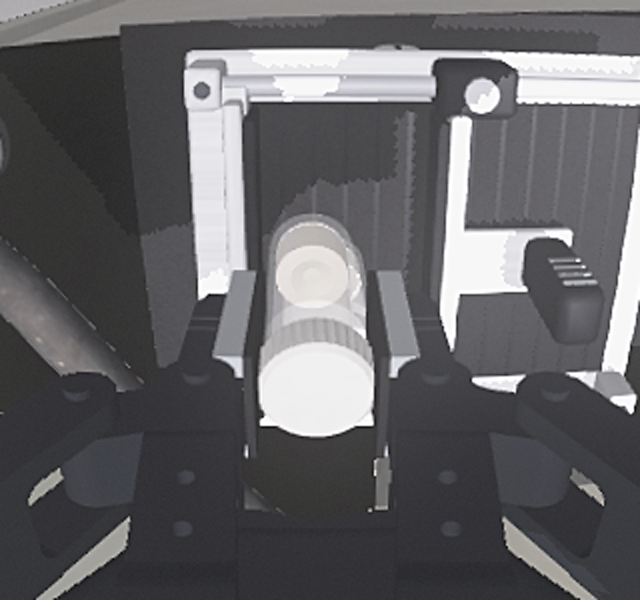

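Wrist view (2x crop, offset 160,150): the vial is held upright on the tool axis (cap at 316,390). The screw is at (202,90), the knob at (483,97), the stop bar's inner top edge at about (245,200), the clamp bar's -y edge at about (441,280), and the grip top at about (577,318).

```bash
python3 - <<'E'
import pickle
from h import *
np.set_printoptions(precision=4,suppress=True)
o,r,q,s=pickle.load(open("w4.pkl","rb"))
k=lambda x,y:((x+.5)/2-.5+160,(y+.5)/2-.5+150)
th=np.radians(26.6);R=np.array([[np.cos(th),-np.sin(th)],[np.sin(th),np.cos(th)]])
for t in ([.4857,-.1015],):
  L=lambda w:R.T@(w-np.array(t))
  print("S1",L(watn(o,r,k(202,90),.086)),"knob",L(watn(o,r,k(483,97),.086)))
  print("stop",L(watn(o,r,k(245,200),.085)),"bar",L(watn(o,r,k(441,280),.085)),L(watn(o,r,k(441,280),.065)))
  print("grip",L(watn(o,r,k(577,318),.114)),"tool",L(o["tool_pos"][:2]))
  print("foot",L(watn(o,r,k(316,245),.1266)),"cap",L(watn(o,r,k(316,390),.1896)))
E
```

```text
S1 [-0.0638 -0.0812] knob [-0.0618  0.0041]
stop [-0.0282 -0.0692] bar [ 0.0002 -0.0053] [ 0.0102 -0.0015]
grip [0.0001 0.0329] tool [-0.0304 -0.0464]
foot [-0.0311 -0.0469] cap [-0.0292 -0.047 ]
```

Call:
arm_command(increments=[{"slide":[0,-0.001,0.01],"spin":0,"gripper":-0.6},{"slide":[0,-0.001,0.025],"spin":0,"gripper":-0.6},{"slide":[0,-0.001,0.04],"spin":0,"gripper":-0.6},{"slide":[0,-0.001,0.05],"spin":0,"gripper":-0.6},{"slide":[0,-0.001,0.057],"spin":0,"gripper":-0.6},{"slide":[0,-0.001,0.06],"spin":0,"gripper":-0.6},{"slide":[0,-0.001,0.06],"spin":0,"gripper":-0.6},{"slide":[0,-0.001,0.06],"spin":0,"gripper":-0.6}])

```text
t: 7.33
tool_pos: [0.4807, -0.159, 0.1763]
tool_rot: [-0.723, 3.057, -0.001]
contact_force: [-0.4, -0.6, -0.6]
opening: 0.0218
grip_force: 24.6
```

Call:
arm_command(increments=[{"slide":[0,0,0],"spin":0,"gripper":-0.6},{"slide":[0,0,0.002],"spin":0,"gripper":-0.6},{"slide":[0,0,0.002],"spin":0,"gripper":-0.6},{"slide":[0,0,0.003],"spin":0,"gripper":-0.6},{"slide":[0,0,0.003],"spin":0,"gripper":-0.6},{"slide":[0,0,0.003],"spin":0,"gripper":-0.6}])

```text
t: 7.83
tool_pos: [0.4804, -0.1589, 0.1729]
tool_rot: [-0.723, 3.057, 0.0]
contact_force: [-1.0, 0.0, 0.4]
opening: 0.0214
grip_force: 24.6
```

Call:
arm_command(increments=[{"slide":[0,0,0.001],"spin":0,"gripper":-0.6},{"slide":[0,0,0.002],"spin":0,"gripper":-0.6},{"slide":[0,0,0.003],"spin":0,"gripper":-0.6},{"slide":[0,0,0.003],"spin":0,"gripper":-0.6},{"slide":[0,0,0.003],"spin":0,"gripper":-0.6}])

```text
t: 8.25
tool_pos: [0.4803, -0.1588, 0.1697]
tool_rot: [0.723, -3.057, -0.0]
contact_force: [0.1, 0.8, -1.3]
opening: 0.0219
grip_force: 24.6
```

Call:
arm_command(increments=[{"slide":[0,0,0.001],"spin":0,"gripper":-0.6},{"slide":[0,0,0.001],"spin":0,"gripper":-0.6},{"slide":[0,0,0.001],"spin":0,"gripper":-0.6}])

```text
t: 8.5
tool_pos: [0.4804, -0.1589, 0.1688]
tool_rot: [0.723, -3.057, -0.0]
contact_force: [0.2, -0.2, -0.2]
opening: 0.0217
grip_force: 24.6
```

Call:
arm_command(increments=[{"slide":[0,0,0.001],"spin":0,"gripper":-0.6},{"slide":[0,0,0.001],"spin":0,"gripper":-0.6},{"slide":[0,0,0.001],"spin":0,"gripper":-0.6}])

```text
t: 8.75
tool_pos: [0.4805, -0.1589, 0.168]
tool_rot: [-0.723, 3.057, -0.0]
contact_force: [0.0, 0.5, -0.4]
opening: 0.0214
grip_force: 24.6
```

Call:
arm_command(increments=[{"slide":[0,0,0.001],"spin":0,"gripper":-0.6},{"slide":[0,0,0.001],"spin":0,"gripper":-0.6},{"slide":[0,0,0.001],"spin":0,"gripper":-0.6}])

```text
t: 9.0
tool_pos: [0.4809, -0.159, 0.1679]
tool_rot: [-0.723, 3.056, -0.001]
contact_force: [-0.4, 1.2, 5.2]
opening: 0.0218
grip_force: 25.1
```

Call:
arm_command(increments=[{"slide":[0,0,-0.001],"spin":0,"gripper":-0.6},{"slide":[0,0,-0.001],"spin":0,"gripper":-0.45},{"slide":[0,0,-0.001],"spin":0,"gripper":-0.35},{"slide":[0,0,-0.001],"spin":0,"gripper":-0.25},{"slide":[0,0,-0.001],"spin":0,"gripper":-0.15},{"slide":[0,0,-0.001],"spin":0,"gripper":-0.15}])

```text
t: 9.5
tool_pos: [0.4802, -0.1588, 0.1676]
tool_rot: [0.723, -3.057, -0.0]
contact_force: [0.2, -0.1, -0.1]
opening: 0.0365
grip_force: 0.0
```

Call:
arm_command(increments=[{"slide":[0,0,-0.005],"spin":0,"gripper":-0.15},{"slide":[0,0,-0.015],"spin":0,"gripper":-0.15},{"slide":[0,0,-0.03],"spin":0,"gripper":-0.15},{"slide":[0,0,-0.05],"spin":0,"gripper":-0.15},{"slide":[0,0,-0.075],"spin":0,"gripper":-0.15},{"slide":[0,0,-0.085],"spin":0,"gripper":-0.15},{"slide":[0,0,-0.085],"spin":0,"gripper":-0.15}])

```text
t: 10.08
tool_pos: [0.482, -0.1597, 0.2573]
tool_rot: [-0.722, 3.051, -0.008]
contact_force: [0.1, 0.2, -0.0]
opening: 0.036
grip_force: 0.0
```

Call:
arm_command(increments=[{"slide":[-0.004,0.02,0],"spin":3.5,"gripper":-0.15},{"slide":[-0.012,0.058,0],"spin":3.5,"gripper":-0.15},{"slide":[-0.02,0.098,0],"spin":3.5,"gripper":-0.15},{"slide":[-0.028,0.138,0],"spin":3.5,"gripper":-0.15},{"slide":[-0.036,0.178,0],"spin":3.5,"gripper":-0.15},{"slide":[-0.044,0.218,0],"spin":3.5,"gripper":-0.15},{"slide":[-0.052,0.256,0],"spin":3.5,"gripper":-0.15},{"slide":[-0.059,0.288,0],"spin":3.5,"gripper":-0.15}])

```text
t: 10.75
tool_pos: [0.4024, 0.127, 0.2517]
tool_rot: [0.631, -3.076, -0.001]
contact_force: [0.1, -0.0, -0.2]
opening: 0.0367
grip_force: 0.0
```

Call:
arm_command(increments=[{"slide":[-0.004,0.018,0.02],"spin":0,"gripper":-0.15},{"slide":[-0.004,0.018,0.05],"spin":0,"gripper":-0.15},{"slide":[-0.004,0.018,0.075],"spin":0,"gripper":-0.15},{"slide":[-0.004,0.018,0.09],"spin":0,"gripper":-0.15},{"slide":[-0.004,0.018,0.09],"spin":0,"gripper":-0.15},{"slide":[-0.004,0.018,0.09],"spin":0,"gripper":-0.15},{"slide":[-0.004,0.018,0.09],"spin":0,"gripper":-0.15}])

```text
t: 11.33
tool_pos: [0.4011, 0.1431, 0.1636]
tool_rot: [-0.629, 3.077, -0.0]
contact_force: [0.8, -0.7, 0.4]
opening: 0.0363
grip_force: 0.0
```

```bash
python3 - <<'E'
from station import status, imaging
import cv2,pickle
from h import *
np.set_printoptions(precision=4,suppress=True)
o=status.get_obs(); print(o["t"],o["dq"],o["tool_pos"],o["opening"])
r=imaging.get_image("wrist"); q=imaging.get_image("top");s=imaging.get_image("scene"); pickle.dump((o,r,q,s),open("w5.pkl","wb"))
def hough(fr,x0,x1,y0,y1,r0,r1,n=4,f=3):
    g=cv2.resize(cv2.cvtColor(fr[y0:y1,x0:x1],cv2.COLOR_RGB2GRAY),None,fx=f,fy=f,interpolation=cv2.INTER_CUBIC)
    c=cv2.HoughCircles(g,cv2.HOUGH_GRADIENT_ALT,1.5,10,param1=150,param2=.6,minRadius=int(r0*f),maxRadius=int(r1*f))
    return [] if c is None else [(a/f+x0,b/f+y0,R/f) for a,b,R in c[0][:n]]
for a,b,R in hough(r["frame"],250,400,200,360,15,40): print("wrist",a,b,R,watn(o,r,(a,b),.066))
for a,b,R in hough(q["frame"],380,520,150,290,5,11,8,5): print("top",a,b,R,at(q,(a,b),.123))
E
```

```text
11.3333 [-0.001  -0.0125 -0.0217 -0.0011 -0.0025  0.002 ] [0.4011 0.1431 0.1636] 0.03625974425818286
wrist 278.0 260.0 24.670227 [0.3984 0.1202]
wrist 316.5 277.0 24.43493 [0.3994 0.1409]
wrist 317.0 281.0 19.961683 [0.4013 0.142 ]
wrist 277.0 242.5 18.267464 [0.3902 0.1165]
top 460.7 196.2 7.070765 [ 0.5082 -0.1303]
top 469.1 217.5 6.7995353 [ 0.4716 -0.1435]
top 475.4 210.9 6.567212 [ 0.4831 -0.1544]
top 420.2 221.1 6.6683655 [ 0.4647 -0.061 ]
top 406.4 189.9 6.0211835 [ 0.5183 -0.0385]
top 493.1 226.8 5.922096 [ 0.4562 -0.1833]
```

```bash
cat > caps.py <<'E'
import cv2
from h import *
def caps(c,x0,x1,y0,y1,thr,amin,amax):
    g=cv2.resize(cv2.cvtColor(c["frame"][y0:y1,x0:x1],cv2.COLOR_RGB2GRAY),None,fx=4,fy=4,interpolation=cv2.INTER_CUBIC)
    n,_,st,ce=cv2.connectedComponentsWithStats((g>thr).astype(np.uint8))
    return [((ce[i]+.5)/4-.5+[x0,y0],st[i,2:]/4) for i in range(1,n) if amin*16<st[i,4]<amax*16]
E
python3 - <<'E'
import pickle
from caps import *
np.set_printoptions(precision=4,suppress=True)
o,r,q,s=pickle.load(open("w5.pkl","rb"))
for n,c,w in (("top",q,(440,495,180,240)),("scene",s,(350,420,150,210))):
  for thr in (170,190,205,220):
    for uv,st in caps(c,*w,thr,40,260): print(n,thr,uv,st,at(c,uv,.123))
E
```

```text
top 170 [459.9801 195.5524] [ 14.   13.5 598. ] [ 0.5093 -0.1291]
top 170 [445.9217 227.5481] [ 14.5   26.75 406.5 ] [ 0.4541 -0.1041]
top 190 [460.0355 195.5026] [ 13.5   13.   540.25] [ 0.5094 -0.1292]
top 190 [445.9451 227.6371] [ 14.  26. 330.] [ 0.4539 -0.1041]
top 205 [460.0623 195.4751] [ 12.75  12.25 484.75] [ 0.5095 -0.1293]
top 205 [445.9495 227.6863] [ 13.75  25.25 260.  ] [ 0.4538 -0.1041]
top 205 [470.8522 233.6505] [ 25.5  12.  191.5] [ 0.4441 -0.1456]
top 220 [460.1037 195.4488] [ 11.75  11.   419.  ] [ 0.5095 -0.1293]
scene 170 [416.061  195.0796] [  8.25  21.   232.5 ] [ 0.417  -0.1207]
scene 170 [393.5678 201.7774] [ 27.5   8.  255.5] [ 0.4322 -0.0762]
```

```bash
cat >> caps.py <<'E'
def disk(c,p,z=.123,rad=.012,rng=.008):
    """best world xy of a bright horizontal disc near p: max radial contrast of projected circle"""
    g=cv2.GaussianBlur(cv2.cvtColor(c["frame"],cv2.COLOR_RGB2GRAY),(0,0),.6).astype(np.float32)
    A=np.linspace(0,2*np.pi,72,endpoint=False)
    def S(x,y,r):
        uv=np.array([proj(c,[x+r*np.cos(a),y+r*np.sin(a),z]) for a in A],np.float32)
        return cv2.remap(g,uv[:,0].copy(),uv[:,1].copy(),cv2.INTER_LINEAR).ravel()
    best=max(((np.clip(S(x,y,rad-.0018)-S(x,y,rad+.0018),-20,60).mean(),x,y) for x in np.arange(p[0]-rng,p[0]+rng,.001) for y in np.arange(p[1]-rng,p[1]+rng,.001)))
    return np.round(best,4)
E
python3 - <<'E'
import pickle
from caps import *
o,r,q,s=pickle.load(open("w5.pkl","rb"));d=pickle.load(open("d0.pkl","rb"))
print("vc top",disk(d["top"],(.509,-.129)),disk(q,(.509,-.129)),"scene0",disk(d["scene"],(.509,-.129)),"scene",disk(s,(.509,-.129)))
print("v1 top",disk(q,(.482,-.156)),"scene",disk(s,(.482,-.156)))
E
```

```text
vc top [59.9655  0.511  -0.128 ] [59.8135  0.511  -0.129 ] scene0 [56.3708  0.507  -0.13  ] scene [ 0.9045  0.501  -0.127 ]
v1 top [41.7213  0.483  -0.154 ] scene [ 1.4175  0.479  -0.148 ]
```

Call:
arm_command(increments=[{"slide":[0.0005,-0.0007,0.02],"spin":0,"gripper":-0.15},{"slide":[0.0005,-0.0007,0.038],"spin":0,"gripper":-0.15},{"slide":[0.0005,-0.0007,0.049],"spin":0,"gripper":-0.15},{"slide":[0.0005,-0.0007,0.052],"spin":0,"gripper":-0.15},{"slide":[0.0005,-0.0007,0.052],"spin":0,"gripper":-0.15},{"slide":[0.0005,-0.0007,0.052],"spin":0,"gripper":-0.3},{"slide":[0.0005,-0.0007,0.052],"spin":0,"gripper":-0.4},{"slide":[0.0005,-0.0007,0.052],"spin":0,"gripper":-0.5}])

```text
t: 12.15
tool_pos: [0.4015, 0.1424, 0.1123]
tool_rot: [-0.629, 3.075, -0.001]
contact_force: [0.0, -1.1, 2.0]
opening: 0.022
grip_force: 24.4
```

Call:
arm_command(increments=[{"slide":[0,0,0],"spin":0,"gripper":-0.6},{"slide":[0,0,0],"spin":0,"gripper":-0.6},{"slide":[0,0,0],"spin":0,"gripper":-0.6},{"slide":[0,0,0],"spin":0,"gripper":-0.6}])

```text
t: 12.48
tool_pos: [0.4015, 0.1424, 0.1122]
tool_rot: [-0.629, 3.075, -0.0]
contact_force: [0.1, -1.3, 6.1]
opening: 0.0221
grip_force: 24.7
```

Call:
arm_command(increments=[{"slide":[0,0,-0.01],"spin":0,"gripper":-0.6},{"slide":[0,0,-0.025],"spin":0,"gripper":-0.6},{"slide":[0,0,-0.045],"spin":0,"gripper":-0.6},{"slide":[0,0,-0.07],"spin":0,"gripper":-0.6},{"slide":[0,0,-0.1],"spin":0,"gripper":-0.6},{"slide":[0,0,-0.125],"spin":0,"gripper":-0.6},{"slide":[0,0,-0.135],"spin":0,"gripper":-0.6},{"slide":[0,0,-0.135],"spin":0,"gripper":-0.6}])

```text
t: 13.15
tool_pos: [0.4016, 0.1426, 0.2491]
tool_rot: [-0.629, 3.072, -0.0]
contact_force: [0.5, -0.2, -0.7]
opening: 0.022
grip_force: 24.7
```

```bash
python3 - <<'E'
import pickle
from h import *
from station import status
np.set_printoptions(precision=4,suppress=True)
d=pickle.load(open("d0.pkl","rb"));q=d["top"]
th=np.radians(26.6);R=np.array([[np.cos(th),-np.sin(th)],[np.sin(th),np.cos(th)]]);t=np.array([.4867,-.0986])
for uv,z in [((450,143),0),((470,138),0),((436,128),0),((432,122),.1),((245,238),0)]: print(uv,R.T@(at(q,uv,z)-t))
o=status.get_obs();print(o["tool_pos"],o["grip_force"]);slide(o,[.50,-.08,.247],206.6);slide(o,[.5444,-.1269,.245],206.6)
E
```

```text
(450, 143) [ 0.1203 -0.1103]
(470, 138) [ 0.1121 -0.1504]
(436, 128) [ 0.1595 -0.1   ]
(432, 122) [ 0.1487 -0.0635]
(245, 238) [0.1255 0.3297]
[0.4016 0.1426 0.2491] 24.71515429453575
slide [-0.003  -0.2433  0.0024] yaw -156.87 spin -3.47
slide [-0.0254 -0.3039  0.0046] yaw -156.87 spin -3.47
```

Call:
arm_command(increments=[{"slide":[0,-0.017,0],"spin":-3.5,"gripper":-0.6},{"slide":[0,-0.045,0],"spin":-3.5,"gripper":-0.6},{"slide":[0,-0.08,0],"spin":-3.5,"gripper":-0.6},{"slide":[0,-0.118,0],"spin":-3.5,"gripper":-0.6},{"slide":[0,-0.156,0],"spin":-3.5,"gripper":-0.6},{"slide":[0,-0.194,0],"spin":-3.5,"gripper":-0.6},{"slide":[-0.005,-0.23,0],"spin":-3.5,"gripper":-0.6},{"slide":[-0.01,-0.26,0],"spin":-3.5,"gripper":-0.6}])

```text
t: 13.82
tool_pos: [0.5113, -0.095, 0.2431]
tool_rot: [0.72, -3.054, -0.003]
contact_force: [-0.2, 0.9, -0.7]
opening: 0.022
grip_force: 24.7
```

Call:
arm_command(increments=[{"slide":[-0.01,-0.03,0],"spin":0,"gripper":-0.6},{"slide":[-0.018,-0.042,0],"spin":0,"gripper":-0.6},{"slide":[-0.018,-0.042,0],"spin":0,"gripper":-0.6},{"slide":[-0.018,-0.042,0],"spin":0,"gripper":-0.6},{"slide":[-0.018,-0.042,0],"spin":0,"gripper":-0.6}])

```text
t: 14.23
tool_pos: [0.5455, -0.1215, 0.244]
tool_rot: [0.723, -3.054, -0.003]
contact_force: [0.1, 0.0, 0.0]
opening: 0.0223
grip_force: 24.7
```

```bash
python3 - <<'E'
from h import *
from station import status
o=status.get_obs();print(o["t"],o["dq"],o["tool_pos"],o["grip_force"]);slide(o,[.5444,-.1269,.18],206.6)
E
```

```text
14.2333 [ 9.75903349e-03 -2.09346863e-02  3.38771094e-03 -1.21799724e-05
 -1.37955707e-03 -1.46406398e-04] [ 0.54552136 -0.12149939  0.2440192 ] 24.736508789792424
slide [ 0.0033 -0.0045  0.064 ] yaw -153.35 spin 0.05
```

Call:
arm_command(increments=[{"slide":[0.0033,-0.0045,0],"spin":0,"gripper":-0.6},{"slide":[0.0033,-0.0045,0.01],"spin":0,"gripper":-0.6},{"slide":[0.0033,-0.0045,0.025],"spin":0,"gripper":-0.6},{"slide":[0.0033,-0.0045,0.04],"spin":0,"gripper":-0.6},{"slide":[0.0033,-0.0045,0.053],"spin":0,"gripper":-0.6},{"slide":[0.0033,-0.0045,0.063],"spin":0,"gripper":-0.6},{"slide":[0.0033,-0.0045,0.068],"spin":0,"gripper":-0.6},{"slide":[0.0033,-0.0045,0.068],"spin":0,"gripper":-0.6}])

```text
t: 14.9
tool_pos: [0.5449, -0.1274, 0.1761]
tool_rot: [0.723, -3.055, -0.003]
contact_force: [-0.9, 0.1, -0.3]
opening: 0.022
grip_force: 24.7
```

Call:
arm_command(increments=[{"slide":[0,0,0.001],"spin":0,"gripper":-0.6},{"slide":[0,0,0.002],"spin":0,"gripper":-0.6},{"slide":[0,0,0.003],"spin":0,"gripper":-0.6},{"slide":[0,0,0.003],"spin":0,"gripper":-0.6},{"slide":[0,0,0.003],"spin":0,"gripper":-0.6}])

```text
t: 15.32
tool_pos: [0.546, -0.1279, 0.1754]
tool_rot: [-0.723, 3.056, -0.001]
contact_force: [-0.2, -0.4, 1.0]
opening: 0.0219
grip_force: 24.7
```

Call:
arm_command(increments=[{"slide":[0.001,0.0015,0],"spin":0,"gripper":-0.6},{"slide":[0.001,0.0015,0.001],"spin":0,"gripper":-0.6},{"slide":[0.001,0.0015,0.002],"spin":0,"gripper":-0.6},{"slide":[0.001,0.0015,0.003],"spin":0,"gripper":-0.6},{"slide":[0.001,0.0015,0.003],"spin":0,"gripper":-0.6},{"slide":[0.001,0.0015,0.003],"spin":0,"gripper":-0.6}])

```text
t: 15.82
tool_pos: [0.5441, -0.1269, 0.1717]
tool_rot: [0.723, -3.057, -0.0]
contact_force: [0.1, -0.7, -0.4]
opening: 0.022
grip_force: 24.7
```

Call:
arm_command(increments=[{"slide":[0,0,0.001],"spin":0,"gripper":-0.6},{"slide":[0,0,0.001],"spin":0,"gripper":-0.6},{"slide":[0,0,0.001],"spin":0,"gripper":-0.6}])

```text
t: 16.07
tool_pos: [0.5442, -0.127, 0.1708]
tool_rot: [0.723, -3.057, -0.0]
contact_force: [-0.3, -0.2, -0.5]
opening: 0.0221
grip_force: 24.7
```

Call:
arm_command(increments=[{"slide":[0,0,0.001],"spin":0,"gripper":-0.6},{"slide":[0,0,0.001],"spin":0,"gripper":-0.6},{"slide":[0,0,0.001],"spin":0,"gripper":-0.6}])

```text
t: 16.32
tool_pos: [0.5442, -0.1269, 0.1698]
tool_rot: [0.723, -3.057, -0.0]
contact_force: [-0.1, 0.3, -0.2]
opening: 0.0222
grip_force: 24.7
```

Call:
arm_command(increments=[{"slide":[0,0,0.001],"spin":0,"gripper":-0.6},{"slide":[0,0,0.001],"spin":0,"gripper":-0.6},{"slide":[0,0,0.001],"spin":0,"gripper":-0.6}])

```text
t: 16.57
tool_pos: [0.5444, -0.127, 0.1693]
tool_rot: [-0.723, 3.057, -0.0]
contact_force: [-0.7, 0.6, 1.8]
opening: 0.022
grip_force: 24.9
```

Call:
arm_command(increments=[{"slide":[0,0,0],"spin":0,"gripper":-0.45},{"slide":[0,0,0],"spin":0,"gripper":-0.35},{"slide":[0,0,0],"spin":0,"gripper":-0.25},{"slide":[0,0,0],"spin":0,"gripper":-0.15},{"slide":[0,0,0],"spin":0,"gripper":-0.15}])

```text
t: 16.98
tool_pos: [0.5441, -0.1269, 0.1687]
tool_rot: [0.723, -3.057, -0.0]
contact_force: [1.5, 0.1, 0.3]
opening: 0.0361
grip_force: 0.0
```

Call:
arm_command(increments=[{"slide":[0,0,-0.005],"spin":0,"gripper":-0.15},{"slide":[0,0,-0.015],"spin":0,"gripper":-0.15},{"slide":[0,0,-0.03],"spin":0,"gripper":-0.15},{"slide":[0,0,-0.05],"spin":0,"gripper":-0.15},{"slide":[0,0,-0.075],"spin":0,"gripper":-0.15},{"slide":[0,0,-0.085],"spin":0,"gripper":-0.15},{"slide":[0,0,-0.085],"spin":0,"gripper":-0.15}])

```text
t: 17.57
tool_pos: [0.5459, -0.1276, 0.2585]
tool_rot: [-0.722, 3.051, -0.007]
contact_force: [-0.4, 0.6, 1.0]
opening: 0.0358
grip_force: 0.0
```

Call:
arm_command(increments=[{"slide":[0.02,0.03,0],"spin":0,"gripper":-0.15},{"slide":[0.045,0.07,0],"spin":0,"gripper":-0.15},{"slide":[0.065,0.11,0],"spin":0,"gripper":-0.15},{"slide":[0.085,0.15,0],"spin":0,"gripper":-0.15},{"slide":[0.1,0.19,0],"spin":0,"gripper":-0.15},{"slide":[0.1,0.22,0],"spin":0,"gripper":-0.15},{"slide":[0.1,0.22,0],"spin":0,"gripper":-0.15},{"slide":[0.1,0.22,0],"spin":0,"gripper":-0.15}])

```text
t: 18.23
tool_pos: [0.3551, 0.0262, 0.2529]
tool_rot: [-0.729, 3.056, -0.0]
contact_force: [0.2, 0.0, 0.3]
opening: 0.0363
grip_force: 0.0
```

```bash
sed -i 's/,-20,60)/,-20,160)/' caps.py; python3 - <<'E'
from station import status, imaging
import pickle
from caps import *
np.set_printoptions(precision=4,suppress=True)
o=status.get_obs(); print(o["t"],o["tool_pos"],o["opening"])
r=imaging.get_image("wrist");q=imaging.get_image("top");s=imaging.get_image("scene"); pickle.dump((o,r,q,s),open("w6.pkl","wb"))
th=np.radians(26.6);R=np.array([[np.cos(th),-np.sin(th)],[np.sin(th),np.cos(th)]])
for n,c in (("top",q),("scene",s)):
    P=[disk(c,p) for p in ((.483,-.155),(.509,-.129),(.547,-.123))]
    print(n,P,[R.T@(p[1:]-np.array([.4867,-.0986])) for p in P])
E
```

```text
18.2333 [0.3551 0.0262 0.2529] 0.03634829442238847
top [array([62.606,  0.483, -0.154]), array([100.2708,   0.51  ,  -0.129 ]), array([51.1312,  0.542 , -0.122 ])] [array([-0.0281, -0.0479]), array([ 0.0072, -0.0376]), array([ 0.039 , -0.0457])]
scene [array([ 0.936,  0.482, -0.147]), array([12.5922,  0.511 , -0.13  ]), array([73.8638,  0.543 , -0.122 ])] [array([-0.0259, -0.0412]), array([ 0.0077, -0.039 ]), array([ 0.0399, -0.0461])]
```

```bash
sed -i 's/rng,.001)/rng,.0005)/g' caps.py; python3 - <<'E'
import pickle
from caps import *
np.set_printoptions(precision=4,suppress=True)
o,r,q,s=pickle.load(open("w6.pkl","rb"));d=pickle.load(open("d0.pkl","rb"))
th=np.radians(26.6);R=np.array([[np.cos(th),-np.sin(th)],[np.sin(th),np.cos(th)]])
L=lambda w:1000*R.T@(np.array(w)-np.array([.4867,-.0986]))
for thr in (190,205,220):
  for uv,st in caps(q,440,500,165,240,thr,40,260): print("top",thr,uv,st[:2],L(at(q,uv,.123)))
  for uv,st in caps(d["scene"],360,410,155,200,thr,20,260): print("scene0",thr,uv,st[:2],L(at(d["scene"],uv,.123)))
  for uv,st in caps(s,350,420,140,210,thr,20,260): print("scene",thr,uv,st[:2],L(at(s,uv,.123)))
for p in ((.483,-.155),(.509,-.129),(.543,-.122)):
  b=disk(q,p,rng=.004);print(b,L(b[1:]))
  # contrast by quadrant of the best disc
g=cv2.cvtColor(q["frame"],cv2.COLOR_RGB2GRAY)
np.set_printoptions(linewidth=250)
print(g[170:222:1,452:484:1])
E
```

```text
top 190 [460.0385 195.5132] [13.5 13. ] [  6.5938 -37.5626]
top 190 [443.7974 223.568 ] [ 9.75 18.5 ] [-24.0421   9.7501]
scene0 190 [382.7748 171.8528] [11.5   7.25] [  5.1114 -36.9234]
scene 190 [367.096  166.0138] [11.   7.5] [ 39.2837 -45.0308]
scene 190 [415.0699 198.3098] [ 6.25 13.25] [-72.7848  21.3526]
top 205 [460.0548 195.4703] [12.75 12.  ] [  6.6473 -37.6225]
top 205 [443.7096 223.4562] [ 9.25 17.25] [-23.8085   9.7934]
top 205 [470.7157 233.7177] [25.5  11.75] [-59.1155 -22.7065]
scene0 205 [382.8034 171.8357] [10.75  6.75] [  5.075  -36.9959]
scene 205 [367.0922 165.9601] [10.5  7. ] [ 39.3441 -45.2   ]
top 220 [460.0926 195.4544] [11.75 11.  ] [  6.6437 -37.6929]
scene0 220 [382.8247 171.8221] [10.25  6.  ] [  5.0487 -37.0526]
scene 220 [367.0967 165.9388] [10.    6.25] [ 39.3571 -45.2711]
[62.606  0.483 -0.154] [-28.1142 -47.8794]
[100.7076   0.51    -0.1295] [  6.998  -38.0622]
[51.1612  0.542  -0.1215] [ 39.193  -45.2372]
[[188 193 192 ...  26  22  32]
 [219 225 229 ...  30  34  31]
 [232 235 238 ...  30  28  23]
 ...
 [ 56  57  51 ...  27  48 101]
 [ 57  52  51 ...  20  35  74]
 [ 56  59  57 ...  17  28  48]]
```

Call:
arm_command(increments=[{"slide":[-0.01,-0.03,0],"spin":0,"gripper":-0.15},{"slide":[-0.025,-0.06,0],"spin":0,"gripper":-0.15},{"slide":[-0.04,-0.1,0],"spin":0,"gripper":-0.15},{"slide":[-0.055,-0.13,0],"spin":0,"gripper":-0.15},{"slide":[-0.059,-0.138,0.01],"spin":0,"gripper":-0.15},{"slide":[-0.059,-0.138,0.03],"spin":0,"gripper":-0.15},{"slide":[-0.059,-0.138,0.03],"spin":0,"gripper":-0.15},{"slide":[-0.059,-0.138,0.03],"spin":0,"gripper":-0.15}])

```text
t: 19.05
tool_pos: [0.4703, -0.0729, 0.2219]
tool_rot: [0.72, -3.054, -0.004]
contact_force: [-0.2, -0.1, -0.4]
opening: 0.0362
grip_force: 0.0
```

Call:
arm_command(increments=[{"slide":[0,0,0],"spin":0,"gripper":-0.15},{"slide":[0,0,0],"spin":0,"gripper":-0.15}])

```text
t: 19.22
tool_pos: [0.4712, -0.0723, 0.2249]
tool_rot: [-0.723, 3.056, -0.001]
contact_force: [-0.0, 0.0, 0.9]
opening: 0.0363
grip_force: 0.0
```

```bash
cat >> caps.py <<'E'
def wproj(o,r,p):
    f=240/np.tan(np.radians(r["vfov"])/2)
    T=Ro.from_rotvec(o["tool_rot"]).as_matrix();M=r["mount"]
    c=M[:3,:3].T@(T.T@(np.asarray(p)-o["tool_pos"])-M[:3,3])
    h=np.hypot(c[0],c[1]);a=np.arctan2(h,-c[2])*f/h
    return np.array([r["cx"]+c[0]*a,r["cy"]-c[1]*a])
def wdisk(o,r,p,z=.123,rad=.012,rng=.01,st=.001):
    g=cv2.GaussianBlur(cv2.cvtColor(r["frame"],cv2.COLOR_RGB2GRAY),(0,0),.8).astype(np.float32)
    A=np.linspace(0,2*np.pi,60,endpoint=False)
    def S(x,y,q):
        uv=np.array([wproj(o,r,[x+q*np.cos(a),y+q*np.sin(a),z]) for a in A],np.float32)
        return cv2.remap(g,uv[:,0].copy(),uv[:,1].copy(),cv2.INTER_LINEAR).ravel()
    return np.round(max((np.clip(np.abs(S(x,y,rad-.0012)-S(x,y,rad+.0012)),0,90).mean(),x,y) for x in np.arange(p[0]-rng,p[0]+rng,st) for y in np.arange(p[1]-rng,p[1]+rng,st)),4)
E
python3 - <<'E'
from station import status, imaging
import pickle
from caps import *
np.set_printoptions(precision=4,suppress=True)
o=status.get_obs(); print(o["t"],o["tool_pos"],o["opening"])
r=imaging.get_image("wrist"); pickle.dump((o,r),open("w7.pkl","wb"))
cv2.imwrite("pics/w7.png",r["frame"][:,:,::-1])
th=np.radians(26.6);R=np.array([[np.cos(th),-np.sin(th)],[np.sin(th),np.cos(th)]])
L=lambda w:1000*R.T@(np.array(w)-np.array([.4857,-.1015]))
for p in ((.48,-.158),(.507,-.133),(.543,-.127)):
    b=wdisk(o,r,p);print(b,L(b[1:]),wproj(o,r,[*b[1:],.123]))
b=wdisk(o,r,(.470,-.071),.114,.009);print("grip?",b,L(b[1:]),wproj(o,r,[.47,-.071,.114]))
E
```

```text
19.2167 [ 0.4712 -0.0723  0.2249] 0.036282535490856256
[71.4979  0.483  -0.158 ] [-27.7126 -49.3108] [159.341  225.7057]
[63.2099  0.509  -0.134 ] [  6.2816 -39.4928] [184.6081 286.4348]
[43.5189  0.541  -0.124 ] [ 39.3721 -44.8795] [184.7001 337.3281]
grip? [35.5798  0.461  -0.074 ] [-9.7722 35.6489] [322.4284 269.942 ]
```

All three cameras agree that the clear gaps are about 12 and 11 mm, so I'll regrasp each new vial and shift it outward by about 3 mm.

Call:
arm_command(increments=[{"slide":[0.01,-0.03,0],"spin":0,"gripper":-0.15},{"slide":[0.025,-0.06,0],"spin":0,"gripper":-0.15},{"slide":[0.031,-0.0814,0],"spin":0,"gripper":-0.15},{"slide":[0.031,-0.0814,0],"spin":0,"gripper":-0.15},{"slide":[0.031,-0.0814,0.01],"spin":0,"gripper":-0.15},{"slide":[0.031,-0.0814,0.02],"spin":0,"gripper":-0.15},{"slide":[0.031,-0.0814,0.02],"spin":0,"gripper":-0.15},{"slide":[0.031,-0.0814,0.02],"spin":0,"gripper":-0.15}])

```text
t: 19.93
tool_pos: [0.4787, -0.1573, 0.2023]
tool_rot: [0.725, -3.055, -0.003]
contact_force: [0.5, -0.1, 0.2]
opening: 0.0361
grip_force: 0.0
```

```bash
python3 - <<'E'
from h import *
from station import status
o=status.get_obs();print(o["t"],np.abs(o["dq"]).max(),o["tool_pos"]);slide(o,[.4802,-.1588,.169],206.6)
E
```

```text
19.9333 0.022549760887514248 [ 0.47873142 -0.1573046   0.20230435]
slide [-0.0007 -0.0021  0.0333] yaw -153.29 spin 0.11
```

Call:
arm_command(increments=[{"slide":[-0.0005,-0.001,0.01],"spin":0,"gripper":-0.15},{"slide":[-0.0005,-0.001,0.022],"spin":0,"gripper":-0.15},{"slide":[-0.0005,-0.001,0.031],"spin":0,"gripper":-0.15},{"slide":[-0.0005,-0.001,0.033],"spin":0,"gripper":-0.15},{"slide":[-0.0005,-0.001,0.033],"spin":0,"gripper":-0.15},{"slide":[-0.0005,-0.001,0.033],"spin":0,"gripper":-0.3},{"slide":[-0.0005,-0.001,0.033],"spin":0,"gripper":-0.4},{"slide":[-0.0005,-0.001,0.033],"spin":0,"gripper":-0.5}])

```text
t: 20.6
tool_pos: [0.4808, -0.1596, 0.1716]
tool_rot: [-0.723, 3.056, -0.001]
contact_force: [-0.0, -0.8, -0.8]
opening: 0.0217
grip_force: 19.6
```

Call:
arm_command(increments=[{"slide":[0,0,0],"spin":0,"gripper":-0.6},{"slide":[0,0,0],"spin":0,"gripper":-0.6},{"slide":[0,0,0],"spin":0,"gripper":-0.6}])

```text
t: 20.85
tool_pos: [0.4808, -0.1596, 0.1716]
tool_rot: [-0.723, 3.056, -0.001]
contact_force: [0.6, 0.6, 2.4]
opening: 0.0217
grip_force: 24.5
```

Call:
arm_command(increments=[{"slide":[0,0,-0.002],"spin":0,"gripper":-0.6},{"slide":[0,0,-0.004],"spin":0,"gripper":-0.6},{"slide":[0.0015,0,-0.004],"spin":0,"gripper":-0.6},{"slide":[0.003,0,-0.004],"spin":0,"gripper":-0.6},{"slide":[0.003,0,-0.004],"spin":0,"gripper":-0.6},{"slide":[0.003,0,-0.003],"spin":0,"gripper":-0.6},{"slide":[0.003,0,-0.0015],"spin":0,"gripper":-0.6},{"slide":[0.003,0,-0.0005],"spin":0,"gripper":-0.6}])

```text
t: 21.52
tool_pos: [0.4779, -0.1607, 0.1715]
tool_rot: [-0.723, 3.057, 0.0]
contact_force: [-0.6, 0.8, 5.6]
opening: 0.0218
grip_force: 24.9
```

Call:
arm_command(increments=[{"slide":[0,0,0.0003],"spin":0,"gripper":-0.6},{"slide":[0,0,0.0003],"spin":0,"gripper":-0.6},{"slide":[0,0,0.0003],"spin":0,"gripper":-0.6}])

```text
t: 21.77
tool_pos: [0.478, -0.1607, 0.1715]
tool_rot: [-0.723, 3.057, -0.0]
contact_force: [-1.3, 0.8, 3.0]
opening: 0.0214
grip_force: 24.9
```

Call:
arm_command(increments=[{"slide":[0,0,0],"spin":0,"gripper":-0.45},{"slide":[0,0,0],"spin":0,"gripper":-0.35},{"slide":[0,0,0],"spin":0,"gripper":-0.25},{"slide":[0,0,0],"spin":0,"gripper":-0.15},{"slide":[0,0,0],"spin":0,"gripper":-0.15},{"slide":[0,0,-0.006],"spin":0,"gripper":-0.15},{"slide":[0,0,-0.018],"spin":0,"gripper":-0.15},{"slide":[0,0,-0.035],"spin":0,"gripper":-0.15}])

```text
t: 22.43
tool_pos: [0.4771, -0.1604, 0.2058]
tool_rot: [0.723, -3.055, -0.003]
contact_force: [-0.2, -0.9, -0.0]
opening: 0.0362
grip_force: 0.0
```

Call:
arm_command(increments=[{"slide":[0,0,-0.02],"spin":0,"gripper":-0.15},{"slide":[0,0,-0.025],"spin":0,"gripper":-0.15},{"slide":[-0.02,0,-0.025],"spin":0,"gripper":-0.15},{"slide":[-0.045,0,-0.025],"spin":0,"gripper":-0.15},{"slide":[-0.065,0,-0.025],"spin":0,"gripper":-0.15},{"slide":[-0.0745,0,-0.025],"spin":0,"gripper":-0.15},{"slide":[-0.0745,0,-0.025],"spin":0,"gripper":-0.15},{"slide":[-0.0745,0,-0.025],"spin":0,"gripper":-0.15}])

```text
t: 23.1
tool_pos: [0.5442, -0.1273, 0.2309]
tool_rot: [0.724, -3.056, -0.0]
contact_force: [0.4, 0.1, -0.9]
opening: 0.036
grip_force: 0.0
```

Call:
arm_command(increments=[{"slide":[0,0,0],"spin":0,"gripper":-0.15},{"slide":[0,0,0],"spin":0,"gripper":-0.15}])

```text
t: 23.27
tool_pos: [0.5436, -0.1277, 0.2309]
tool_rot: [0.722, -3.057, -0.0]
contact_force: [-0.4, 0.1, 1.0]
opening: 0.0364
grip_force: 0.0
```

```bash
python3 - <<'E'
from h import *
from station import status
o=status.get_obs();print(o["t"],np.abs(o["dq"]).max(),o["tool_pos"]);slide(o,[.5444,-.127,.1715],206.6)
E
```

```text
23.2667 0.001605337550339096 [ 0.54363053 -0.12772486  0.23094439]
slide [-0.001   0.0003  0.0594] yaw -153.42 spin -0.02
```

Call:
arm_command(increments=[{"slide":[-0.001,0.0003,0.015],"spin":0,"gripper":-0.15},{"slide":[-0.001,0.0003,0.033],"spin":0,"gripper":-0.15},{"slide":[-0.001,0.0003,0.05],"spin":0,"gripper":-0.15},{"slide":[-0.001,0.0003,0.058],"spin":0,"gripper":-0.15},{"slide":[-0.001,0.0003,0.059],"spin":0,"gripper":-0.15},{"slide":[-0.001,0.0003,0.059],"spin":0,"gripper":-0.25},{"slide":[-0.001,0.0003,0.059],"spin":0,"gripper":-0.35},{"slide":[-0.001,0.0003,0.059],"spin":0,"gripper":-0.45}])

```text
t: 23.93
tool_pos: [0.5458, -0.127, 0.1736]
tool_rot: [-0.723, 3.055, -0.002]
contact_force: [0.4, 0.5, 0.5]
opening: 0.0237
grip_force: 0.0
```

Call:
arm_command(increments=[{"slide":[0,0,0],"spin":0,"gripper":-0.55},{"slide":[0,0,0],"spin":0,"gripper":-0.6},{"slide":[0,0,0],"spin":0,"gripper":-0.6},{"slide":[0,0,0],"spin":0,"gripper":-0.6}])

```text
t: 24.27
tool_pos: [0.546, -0.1269, 0.1736]
tool_rot: [-0.723, 3.055, -0.002]
contact_force: [-1.0, -0.5, 5.0]
opening: 0.0216
grip_force: 24.7
```

Call:
arm_command(increments=[{"slide":[0,0,-0.002],"spin":0,"gripper":-0.6},{"slide":[0,0,-0.004],"spin":0,"gripper":-0.6},{"slide":[-0.0015,0,-0.004],"spin":0,"gripper":-0.6},{"slide":[-0.0035,0,-0.004],"spin":0,"gripper":-0.6},{"slide":[-0.0035,0,-0.004],"spin":0,"gripper":-0.6},{"slide":[-0.0035,0,-0.003],"spin":0,"gripper":-0.6},{"slide":[-0.0035,0,-0.0015],"spin":0,"gripper":-0.6},{"slide":[-0.0035,0,-0.0005],"spin":0,"gripper":-0.6}])

```text
t: 24.93
tool_pos: [0.5488, -0.125, 0.1736]
tool_rot: [-0.723, 3.056, -0.0]
contact_force: [-2.4, 0.5, 9.0]
opening: 0.0216
grip_force: 25.5
```

Call:
arm_command(increments=[{"slide":[0,0,0.0003],"spin":0,"gripper":-0.6},{"slide":[0,0,0.0003],"spin":0,"gripper":-0.6},{"slide":[0,0,0.0003],"spin":0,"gripper":-0.6}])

```text
t: 25.18
tool_pos: [0.5488, -0.125, 0.1736]
tool_rot: [-0.723, 3.056, -0.0]
contact_force: [-1.6, 1.5, 6.7]
opening: 0.0218
grip_force: 25.2
```

Call:
arm_command(increments=[{"slide":[0,0,-0.0005],"spin":0,"gripper":-0.6},{"slide":[0,0,-0.0005],"spin":0,"gripper":-0.45},{"slide":[0,0,-0.0005],"spin":0,"gripper":-0.35},{"slide":[0,0,-0.0005],"spin":0,"gripper":-0.25},{"slide":[0,0,-0.0005],"spin":0,"gripper":-0.15},{"slide":[0,0,-0.0005],"spin":0,"gripper":-0.15},{"slide":[0,0,-0.008],"spin":0,"gripper":-0.15},{"slide":[0,0,-0.022],"spin":0,"gripper":-0.15}])

```text
t: 25.85
tool_pos: [0.5471, -0.1246, 0.1927]
tool_rot: [0.722, -3.054, -0.004]
contact_force: [-0.4, 0.6, 0.6]
opening: 0.0364
grip_force: 0.0
```

Call:
arm_command(increments=[{"slide":[0,0,-0.02],"spin":0,"gripper":-0.15},{"slide":[0,0,-0.035],"spin":0,"gripper":-0.15},{"slide":[0.01,0.02,-0.035],"spin":0,"gripper":-0.15},{"slide":[0.025,0.045,-0.035],"spin":0,"gripper":-0.15},{"slide":[0.04,0.07,-0.035],"spin":0,"gripper":-0.15},{"slide":[0.0465,0.083,-0.035],"spin":0,"gripper":-0.15},{"slide":[0.0465,0.083,-0.035],"spin":0,"gripper":-0.15},{"slide":[0.0465,0.083,-0.035],"spin":0,"gripper":-0.15}])

```text
t: 26.52
tool_pos: [0.4696, -0.0716, 0.23]
tool_rot: [-0.724, 3.056, -0.002]
contact_force: [0.7, -0.9, 0.1]
opening: 0.0362
grip_force: 0.0
```

Call:
arm_command(increments=[{"slide":[0,0,0],"spin":0,"gripper":-0.15},{"slide":[0,0,0],"spin":0,"gripper":-0.15}])

```text
t: 26.68
tool_pos: [0.4703, -0.0723, 0.2298]
tool_rot: [-0.723, 3.057, -0.001]
contact_force: [-0.4, -0.3, 0.6]
opening: 0.0366
grip_force: 0.0
```

```bash
python3 - <<'E'
from station import status, imaging
import pickle
from caps import *
np.set_printoptions(precision=4,suppress=True,linewidth=250)
o=status.get_obs(); print(o["t"],o["tool_pos"],o["opening"])
r=imaging.get_image("wrist"); q=imaging.get_image("top"); pickle.dump((o,r,q),open("w8.pkl","wb"))
th=np.radians(26.6);R=np.array([[np.cos(th),-np.sin(th)],[np.sin(th),np.cos(th)]])
L=lambda w:1000*R.T@(np.array(w)-np.array([.4857,-.1015]))
for p in ((.48,-.16),(.508,-.134),(.545,-.124)):
    b=wdisk(o,r,p);print(b,L(b[1:]))
slide(o,[.47,-.0715,.2],206.6)
# grip: project a 20x16 box top and mean grey over a search (dark patch vs surround)
g=cv2.cvtColor(r["frame"],cv2.COLOR_RGB2GRAY)
u,v=wproj(o,r,[.47,-.0715,.114]).astype(int);print(u,v)
print(cv2.resize(g[v-40:v+40,u-48:u+48],(24,20),interpolation=cv2.INTER_AREA))
E
```

```text
26.6833 [ 0.4703 -0.0723  0.2298] 0.0365778719477454
[71.1222  0.48   -0.159 ] [-30.8428 -48.8616]
[65.8266  0.509  -0.134 ] [  6.2816 -39.4928]
[41.8038  0.539  -0.123 ] [ 38.0316 -43.0899]
slide [-0.      0.0009  0.0298] yaw -153.4 spin 0.0
320 267
[[215 214 214 214 214 214 214 214 214 215 209 171 172 173 188 219 128  74  75  78  80  81 101  99]
 [220 219 219 219 219 218 218 218 218 202  60  54  55  57  57 157 128  74  75  78  79  82  94  98]
 [220 219 218 218 218 218 218 218 218 159  60  66  67  68  69  96 131  75  75  78  79  81  97  97]
 [217 216 216 215 215 215 214 214 214 140  93 116 116 115 118  83 122  75  76  78  81  85 100  98]
 [221 220 219 219 219 218 218 218 218 130  90 107 106 106 109  75 129  79  90  91  94  95 104  97]
 [216 215 216 215 214 215 214 214 215 115  81  96  98  99 102  67 141  90  98  93  94  95 103  98]
 [216 215 215 214 214 214 214 214 215 110  56  56  58  59  60  60 101  89  98  92  94  95 101  96]
 [218 217 217 217 217 216 216 217 218  98  61  62  64  65  65  65  77  90  96  93  94  95 102  97]
 [122 123 123 124 125 126 125 133 136  89  64  68  67  67
[... 431 characters left out ...]
6  96]
 [ 92  65  68  80  84  84  85  85  85  75  62  65  65  66  71  69  89  90  93  92  93  94  96  94]
 [ 86  72  83  84  85  85  85  85  86  85  79  75  76  77  82  85  89  89  93  91  92  93  93  94]
 [ 60  85  84  83  85  85  85  85  85  86  87  87  87  88  90  89  90  90  92  91  92  93  77  90]
 [ 58  85  84  84  85  85  85  85  86  86  87  87  87  87  89  89  89  90  91  90  91  92  75  76]
 [ 58  83  83  83  84  85  85  86  86  85  86  87  87  88  89  90  90  90  91  91  91  91  73  70]
 [ 58  82  84  83  85  85  84  85  86  86  86  87  88  88  88  89  89  90  90  90  90  90  72  70]
 [ 57  82  83  82  84  83  85  84  84  86  86  88  88  88  88  89  90  89  90  90  90  90  70  69]]
```

```bash
python3 - <<'E'
import pickle
from caps import *
np.set_printoptions(precision=4,suppress=True,linewidth=250)
o,r,q=pickle.load(open("w8.pkl","rb"))
th=np.radians(26.6);R=np.array([[np.cos(th),-np.sin(th)],[np.sin(th),np.cos(th)]])
L=lambda w:1000*R.T@(np.array(w)-np.array([.4867,-.0986]))
for p in ((.48,-.156),(.509,-.129),(.545,-.121)):
    b=disk(q,p,rng=.007);print(b,L(b[1:]))
for thr in (150,170,190):
  for uv,st in caps(q,440,490,160,215,thr,40,260): print(thr,uv,st[:2],L(at(q,uv,.123)))
from station import imaging
s=imaging.get_image("scene")
for uv,st in caps(s,350,420,140,210,200,20,260): print("scene",uv,st[:2],L(at(s,uv,.123)))
g=cv2.cvtColor(q["frame"],cv2.COLOR_RGB2GRAY);print(g[166:196:2,436:480:2])
E
```

```text
[44.4551  0.481  -0.163 ] [-33.9324 -55.0313]
[ 8.0558  0.502  -0.134 ] [ -2.1701 -38.5038]
[ 1.5035  0.5405 -0.114 ] [ 41.21   -37.8594]
150 [479.7   211.283] [17.   8.5] [-31.9888 -54.5075]
170 [477.8279 212.125 ] [10.75  6.25] [-31.8778 -50.9814]
[[101 100 101 105  90  85  96  93  96  94  99  99 101 102 104 104 103 107 107 111 111 113]
 [106 105 102 101  79  91  91  91  92  96  92  97  97  98 101  96 101 104 100 105 104 109]
 [106 102 102  97  82  87  89  88  91  96  94  92  93  94  95  94  98  97  98 105 103 104]
 [105 103 105  91  84  86  87  91  91  94  93  91  95  92  93  91  97  94  97  98 101  98]
 [106 101 103  83  81  81  86  87  92  91  89  89  89  92  89  92  96  94  96  95  96  99]
 [103 106 100  67  80  84  83  86  85  83  87  89  89  86  89  89  90  92  93  93  92  94]
 [105 104  88  78  76  79  84  78  84  82  77  82  82  88  85  85  89  92  88  91  93  93]
 [105 100  84  70  74  74  72  76  81  79  84  81  85  84  86  89  87  87  90  87  94  91]
 [107 103  76  75  69  72  75  78  77  77  78  78  79  80  82  83  82  86  85  89  88  89]
 [103  96  67  64  67  65  63  69  74  71  75  75  76  78  79  78  81  84  85  85  84  82]
 [104  88  57  59  56  57  65  71  69  64  61  77  70  70  71  76  75  76  79  80  77  80]
 [106  71  41  49  46  55  58  64  58  65  64  64  62  72  73  71  70  74  80  77  79  78]
 [100  64  44  47  47  43  46  52  53  52  60  65  65  67  68  68  69  71  71  77  75  76]
 [ 95  49  33  32  46  51  46  46  51  54  51  58  53  54  58  64  64  68  70  69  71  75]
 [ 85  44  32  42  50  59  62  55  45  43  43  48  40  51  56  57  65  60  58  68  62  68]]
```

Call:
arm_command(increments=[{"slide":[0.02,0.02,0],"spin":0,"gripper":-0.15},{"slide":[0.045,0.05,0],"spin":0,"gripper":-0.15},{"slide":[0.06,0.085,0],"spin":0,"gripper":-0.15},{"slide":[0.06,0.12,0],"spin":0,"gripper":-0.15},{"slide":[0.06,0.138,0],"spin":0,"gripper":-0.15},{"slide":[0.06,0.138,0],"spin":0,"gripper":-0.15}])

```text
t: 27.33
tool_pos: [0.353, 0.0266, 0.2291]
tool_rot: [-0.728, 3.055, 0.001]
contact_force: [-0.4, -1.0, 0.2]
opening: 0.0361
grip_force: 0.0
```

```bash
python3 - <<'E'
import pickle
from caps import *
from station import imaging,status
np.set_printoptions(precision=4,suppress=True,linewidth=250)
q=imaging.get_image("top");s=imaging.get_image("scene")
th=np.radians(26.6);R=np.array([[np.cos(th),-np.sin(th)],[np.sin(th),np.cos(th)]])
L=lambda w:1000*R.T@(np.array(w)-np.array([.4867,-.0986]))
for p in ((.48,-.156),(.509,-.129),(.545,-.121)):
    b=disk(q,p,rng=.007);print(b,L(b[1:]))
for uv,st in caps(s,350,420,140,210,200,20,260): print("scene",uv,st[:2],L(at(s,uv,.123)))
o=status.get_obs();print(o["t"],o["tool_pos"]);slide(o,[.4698,-.0706,.2],206.6)
E
```

```text
[63.6182  0.4795 -0.155 ] [-31.6915 -47.2064]
[100.042    0.5095  -0.1295] [  6.551  -37.8383]
[50.2915  0.544  -0.1185] [ 42.3246 -43.4503]
scene [364.7252 166.3207] [10.25  7.5 ] [ 43.331 -42.469]
27.4333 [0.3543 0.0248 0.2296]
slide [-0.0603 -0.1371  0.0298] yaw -153.3 spin 0.1
```

Call:
arm_command(increments=[{"slide":[-0.01,-0.03,0],"spin":0,"gripper":-0.15},{"slide":[-0.025,-0.065,0],"spin":0,"gripper":-0.15},{"slide":[-0.045,-0.1,0],"spin":0,"gripper":-0.15},{"slide":[-0.057,-0.13,0],"spin":0,"gripper":-0.15},{"slide":[-0.0603,-0.137,0],"spin":0,"gripper":-0.15},{"slide":[-0.0603,-0.137,0.01],"spin":0,"gripper":-0.15},{"slide":[-0.0603,-0.137,0.022],"spin":0,"gripper":-0.15},{"slide":[-0.0603,-0.137,0.025],"spin":0,"gripper":-0.15}])

```text
t: 28.1
tool_pos: [0.4674, -0.0701, 0.2008]
tool_rot: [0.722, -3.053, -0.005]
contact_force: [-0.3, 0.3, -1.2]
opening: 0.0362
grip_force: 0.0
```

Call:
arm_command(increments=[{"slide":[0,0,0],"spin":0,"gripper":-0.15},{"slide":[0,0,0],"spin":0,"gripper":-0.15},{"slide":[0,0,0],"spin":0,"gripper":-0.15}])

```text
t: 28.35
tool_pos: [0.469, -0.0701, 0.2046]
tool_rot: [-0.725, 3.056, -0.0]
contact_force: [0.2, 0.0, -0.8]
opening: 0.0361
grip_force: 0.0
```

```bash
python3 - <<'E'
from station import status, imaging
from caps import *
np.set_printoptions(linewidth=250)
o=status.get_obs(); print(o["t"],o["tool_pos"]); slide(o,[.4698,-.0706,.163],206.6)
r=imaging.get_image("wrist")
g=cv2.cvtColor(r["frame"],cv2.COLOR_RGB2GRAY)
u,v=wproj(o,r,[.4698,-.0706,.114]).astype(int);print(u,v)
print(cv2.resize(g[v-40:v+40,u-60:u+60],(30,20),interpolation=cv2.INTER_AREA))
E
```

```text
28.35 [ 0.46898615 -0.07012164  0.20456664]
slide [-0.0005 -0.0008  0.0416] yaw -153.33 spin 0.07
317 288
[[119 196 220 220 220 219 220 219 219 219 219 218  62  52  53  54  55  56  87 160  69  72  73  76  78  79  79  82  83 113]
 [120 193 216 216 216 215 216 215 215 215 214 213  56  99  99 100 100 100  64 159  84  75  72  76  77  79  79  82  86 124]
 [122 187 218 218 218 218 217 217 217 217 216 197  56  95  93  93  94  98  62 151  86  84  76  76  82  83  85  93  95 129]
 [124 178 218 218 218 217 217 217 217 217 217 177  65 108 105 106 106 111  64 130  86  90  92  90  92  93 100  96  96 137]
 [127 168 217 217 216 216 216 216 216 215 215 163  65  97  97  97  98  98  66 130  86  89  92  90  92  92  99  94  96 144]
 [130 160 215 215 214 214 214 214 214 214 214 144  57  64  63  64  64  67  58 115  86  90  90  91  92  92  98  94  96 156]
 [134 156 219 219 219 220 220 220 220 219 220 129  53  55  56  56  57  58  57  88  86  90  90  89  91  91  97  94  95 165]
 [139 109  73  76  75  75  72  73  73  75  76  62  58  59  60  60  60  60  59  70  86  89  89  89  91  92  96  94  94 167]
 [144 116 
[... 766 characters left out ...]
 79  81  82  68  59  60  60  61  62  71  85  85  85  87  86  87  81  64  65  94 134]
 [129 113  53  52  53  80  82  82  81  80  82  82  81  81  82  83  82  83  84  84  84  84  85  86  86  79  63  64  73 134]
 [129  94  54  52  53  80  81  82  82  79  82  81  81  80  83  83  83  81  84  85  85  84  85  86  86  77  62  63  63 125]
 [130  71  53  53  51  79  82  81  81  78  83  82  81  80  83  83  83  82  84  84  85  83  84  84  85  75  62  62  62 107]
 [128  55  53  52  52  78  81  81  81  78  81  81  83  81  82  83  83  81  85  84  85  83  85  84  85  74  61  61  61  87]
 [108  53  52  52  52  73  79  78  79  76  78  78  80  78  80  80  81  80  83  82  82  80  82  82  81  71  60  60  60  68]]
```

The grip's top is centred between the open fingers, so I'm descending onto it.

Call:
arm_command(increments=[{"slide":[-0.0005,0,0.01],"spin":0,"gripper":-0.15},{"slide":[-0.0005,0,0.025],"spin":0,"gripper":-0.15},{"slide":[-0.0005,0,0.036],"spin":0,"gripper":-0.15},{"slide":[-0.0005,0,0.041],"spin":0,"gripper":-0.15},{"slide":[-0.0005,0,0.041],"spin":0,"gripper":-0.15},{"slide":[-0.0005,0,0.041],"spin":0,"gripper":-0.3},{"slide":[-0.0005,0,0.041],"spin":0,"gripper":-0.45},{"slide":[-0.0005,0,0.041],"spin":0,"gripper":-0.55}])

```text
t: 29.07
tool_pos: [0.4703, -0.0706, 0.1641]
tool_rot: [-0.723, 3.056, -0.001]
contact_force: [0.6, -1.0, 1.1]
opening: 0.0193
grip_force: 0.0
```

Call:
arm_command(increments=[{"slide":[0,0,0],"spin":0,"gripper":-0.65},{"slide":[0,0,0],"spin":0,"gripper":-0.75},{"slide":[0,0,0],"spin":0,"gripper":-0.75},{"slide":[0,0,0],"spin":0,"gripper":-0.75}], newtons=40)

```text
t: 29.4
tool_pos: [0.4702, -0.0704, 0.1642]
tool_rot: [-0.723, 3.056, -0.0]
contact_force: [-2.2, 1.7, 6.5]
opening: 0.0151
grip_force: 40.1
```

Call:
arm_command(increments=[{"slide":[0,-0.001,0],"spin":0,"gripper":-0.75},{"slide":[0,-0.003,0],"spin":0,"gripper":-0.75},{"slide":[0,-0.005,0],"spin":0,"gripper":-0.75},{"slide":[0,-0.007,0],"spin":0,"gripper":-0.75},{"slide":[0,-0.009,0],"spin":0,"gripper":-0.75},{"slide":[0,-0.011,0],"spin":0,"gripper":-0.75},{"slide":[0,-0.013,0],"spin":0,"gripper":-0.75},{"slide":[0,-0.014,0],"spin":0,"gripper":-0.75}])

```text
t: 30.07
tool_pos: [0.4765, -0.0829, 0.1643]
tool_rot: [-0.723, 3.056, 0.0]
contact_force: [-1.9, 1.9, 6.6]
opening: 0.0151
grip_force: 40.2
```

Call:
arm_command(increments=[{"slide":[0,-0.001,0],"spin":0,"gripper":-0.75},{"slide":[0,-0.002,0],"spin":0,"gripper":-0.75},{"slide":[0,-0.003,0],"spin":0,"gripper":-0.75},{"slide":[0,-0.004,0],"spin":0,"gripper":-0.75},{"slide":[0,-0.005,0],"spin":0,"gripper":-0.75},{"slide":[0,-0.006,0],"spin":0,"gripper":-0.75},{"slide":[0,-0.007,0],"spin":0,"gripper":-0.75},{"slide":[0,-0.008,0],"spin":0,"gripper":-0.75}])

```text
t: 30.73
tool_pos: [0.4801, -0.09, 0.1643]
tool_rot: [-0.723, 3.056, 0.0]
contact_force: [-2.0, 2.3, 4.7]
opening: 0.0152
grip_force: 40.2
```

Call:
arm_command(increments=[{"slide":[0,-0.0007,0],"spin":0,"gripper":-0.75},{"slide":[0,-0.0014,0],"spin":0,"gripper":-0.75},{"slide":[0,-0.0021,0],"spin":0,"gripper":-0.75},{"slide":[0,-0.0028,0],"spin":0,"gripper":-0.75},{"slide":[0,-0.0035,0],"spin":0,"gripper":-0.75},{"slide":[0,-0.0042,0],"spin":0,"gripper":-0.75},{"slide":[0,-0.005,0],"spin":0,"gripper":-0.75}])

```text
t: 31.32
tool_pos: [0.4823, -0.0944, 0.1643]
tool_rot: [-0.723, 3.056, 0.0]
contact_force: [-1.2, 2.3, 5.7]
opening: 0.0149
grip_force: 40.2
```

Call:
arm_command(increments=[{"slide":[0,-0.0005,0],"spin":0,"gripper":-0.75},{"slide":[0,-0.001,0],"spin":0,"gripper":-0.75},{"slide":[0,-0.0015,0],"spin":0,"gripper":-0.75},{"slide":[0,-0.002,0],"spin":0,"gripper":-0.75}])

```text
t: 31.65
tool_pos: [0.4832, -0.0962, 0.1643]
tool_rot: [-0.723, 3.056, 0.0]
contact_force: [-1.1, 1.7, 6.2]
opening: 0.0153
grip_force: 40.2
```

Call:
arm_command(increments=[{"slide":[0,-0.0005,0],"spin":0,"gripper":-0.75},{"slide":[0,-0.001,0],"spin":0,"gripper":-0.75},{"slide":[0,-0.0015,0],"spin":0,"gripper":-0.75}])

```text
t: 31.9
tool_pos: [0.4839, -0.0975, 0.1643]
tool_rot: [-0.723, 3.056, 0.0]
contact_force: [-2.4, 2.1, 5.6]
opening: 0.0148
grip_force: 40.2
```

Call:
arm_command(increments=[{"slide":[0,-0.0005,0],"spin":0,"gripper":-0.75},{"slide":[0,-0.001,0],"spin":0,"gripper":-0.75},{"slide":[0,-0.001,0],"spin":0,"gripper":-0.75}])

```text
t: 32.15
tool_pos: [0.4843, -0.0985, 0.1643]
tool_rot: [-0.723, 3.056, 0.0]
contact_force: [-1.8, 2.3, 5.9]
opening: 0.0156
grip_force: 40.2
```

Call:
arm_command(increments=[{"slide":[0,-0.0005,0],"spin":0,"gripper":-0.75},{"slide":[0,-0.001,0],"spin":0,"gripper":-0.75},{"slide":[0,-0.001,0],"spin":0,"gripper":-0.75}])

```text
t: 32.4
tool_pos: [0.4848, -0.0993, 0.1642]
tool_rot: [-0.723, 3.056, 0.0]
contact_force: [-1.5, 2.6, 6.0]
opening: 0.0156
grip_force: 40.2
```

Call:
arm_command(increments=[{"slide":[0,-0.0005,0],"spin":0,"gripper":-0.75},{"slide":[0,-0.001,0],"spin":0,"gripper":-0.75},{"slide":[0,-0.001,0],"spin":0,"gripper":-0.75}])

```text
t: 32.65
tool_pos: [0.4852, -0.1002, 0.1642]
tool_rot: [-0.723, 3.056, 0.0]
contact_force: [-2.4, 2.5, 5.7]
opening: 0.015
grip_force: 40.2
```

Call:
arm_command(increments=[{"slide":[0,-0.0005,0],"spin":0,"gripper":-0.75},{"slide":[0,-0.001,0],"spin":0,"gripper":-0.75},{"slide":[0,-0.001,0],"spin":0,"gripper":-0.75}])

```text
t: 32.9
tool_pos: [0.4857, -0.1011, 0.1643]
tool_rot: [-0.723, 3.056, 0.001]
contact_force: [-2.4, 2.2, 6.1]
opening: 0.0151
grip_force: 40.2
```

Call:
arm_command(increments=[{"slide":[0,-0.0005,0],"spin":0,"gripper":-0.75},{"slide":[0,-0.001,0],"spin":0,"gripper":-0.75},{"slide":[0,-0.001,0],"spin":0,"gripper":-0.75}])

```text
t: 33.15
tool_pos: [0.4858, -0.1013, 0.1642]
tool_rot: [-0.724, 3.057, 0.004]
contact_force: [-3.5, 6.0, 8.2]
opening: 0.0151
grip_force: 40.5
```

Call:
arm_command(increments=[{"slide":[0,-0.0005,0],"spin":0,"gripper":-0.75},{"slide":[0,-0.001,0],"spin":0,"gripper":-0.75},{"slide":[0,-0.001,0],"spin":0,"gripper":-0.75}])

```text
t: 33.4
tool_pos: [0.4859, -0.1015, 0.1642]
tool_rot: [0.724, -3.057, -0.007]
contact_force: [-6.2, 8.9, 9.6]
opening: 0.0153
grip_force: 40.8
```

Call:
arm_command(increments=[{"slide":[0,-0.0005,0],"spin":0,"gripper":-0.75},{"slide":[0,-0.0005,0],"spin":0,"gripper":-0.75}])

```text
t: 33.57
tool_pos: [0.486, -0.1016, 0.1642]
tool_rot: [0.724, -3.056, -0.009]
contact_force: [-7.1, 10.7, 11.6]
opening: 0.015
grip_force: 41.0
```

Call:
arm_command(increments=[{"slide":[0,0.0008,0],"spin":0,"gripper":-0.75},{"slide":[0,0.0016,0],"spin":0,"gripper":-0.75},{"slide":[0,0.0016,0],"spin":0,"gripper":-0.75}])

```text
t: 33.82
tool_pos: [0.4858, -0.1013, 0.1642]
tool_rot: [-0.724, 3.057, 0.002]
contact_force: [-2.9, 5.1, 6.7]
opening: 0.0155
grip_force: 40.4
```

Call:
arm_command(increments=[{"slide":[0,0.0009,0],"spin":0,"gripper":-0.75},{"slide":[0,0.0009,0],"spin":0,"gripper":-0.75}])

```text
t: 33.98
tool_pos: [0.4857, -0.1011, 0.1642]
tool_rot: [-0.723, 3.056, -0.0]
contact_force: [-1.7, 1.9, 5.0]
opening: 0.0153
grip_force: 40.2
```

Call:
arm_command(increments=[{"slide":[0,0,0],"spin":0,"gripper":-0.6},{"slide":[0,0,0],"spin":0,"gripper":-0.45},{"slide":[0,0,0],"spin":0,"gripper":-0.35},{"slide":[0,0,0],"spin":0,"gripper":-0.25},{"slide":[0,0,0],"spin":0,"gripper":-0.25}], newtons=20)

```text
t: 34.4
tool_pos: [0.4851, -0.1013, 0.163]
tool_rot: [0.723, -3.057, -0.0]
contact_force: [0.6, -0.7, -0.1]
opening: 0.0322
grip_force: 0.0
```

Call:
arm_command(increments=[{"slide":[0,0,-0.005],"spin":0,"gripper":-0.25},{"slide":[0,0,-0.015],"spin":0,"gripper":-0.25},{"slide":[0,0,-0.03],"spin":0,"gripper":-0.25},{"slide":[0,0,-0.05],"spin":0,"gripper":-0.25},{"slide":[0,0,-0.07],"spin":0,"gripper":-0.25},{"slide":[0,0,-0.08],"spin":0,"gripper":-0.25},{"slide":[0,0,-0.08],"spin":0,"gripper":-0.25},{"slide":[0,0,-0.08],"spin":0,"gripper":-0.25}])

```text
t: 35.07
tool_pos: [0.4855, -0.1014, 0.244]
tool_rot: [-0.723, 3.056, -0.001]
contact_force: [0.7, 0.2, -0.8]
opening: 0.032
grip_force: 0.0
```

Call:
arm_command(increments=[{"slide":[0.02,0.02,0],"spin":0,"gripper":-0.15},{"slide":[0.045,0.05,0],"spin":0,"gripper":-0.15},{"slide":[0.06,0.085,0],"spin":0,"gripper":-0.15},{"slide":[0.07,0.12,0],"spin":0,"gripper":-0.15},{"slide":[0.07,0.155,0],"spin":0,"gripper":-0.15},{"slide":[0.07,0.17,0],"spin":0,"gripper":-0.15},{"slide":[0.07,0.17,0],"spin":0,"gripper":-0.15},{"slide":[0.07,0.17,0],"spin":0,"gripper":-0.15}])

```text
t: 35.73
tool_pos: [0.3459, 0.0197, 0.2421]
tool_rot: [0.726, -3.055, -0.0]
contact_force: [0.2, 0.3, -0.3]
opening: 0.0368
grip_force: 0.0
```

```bash
python3 - <<'E'
import pickle
from caps import *
from station import imaging,status
np.set_printoptions(precision=4,suppress=True,linewidth=250)
q=imaging.get_image("top");s=imaging.get_image("scene");pickle.dump((q,s),open("w9.pkl","wb"))
th=np.radians(26.6);R=np.array([[np.cos(th),-np.sin(th)],[np.sin(th),np.cos(th)]]);t=np.array([.4867,-.0986])
L=lambda w:1000*R.T@(np.array(w)-t)
for p in ((-.031,-.048),(.0065,-.048),(.042,-.048)):
    b=disk(q,t+R@p,rng=.008);print(b,L(b[1:]))
for uv,st in caps(s,350,420,140,210,200,20,260): print("scene",uv,st[:2],L(at(s,uv,.123)))
o=status.get_obs();print(o["t"],o["tool_pos"],np.abs(o["dq"]).max(),o["contact_force"])
# profile along y at x=-12 and 25 (z=.085): bars
g=cv2.GaussianBlur(cv2.cvtColor(q["frame"],cv2.COLOR_RGB2GRAY),(0,0),.6)
for x in (-.045,-.012,.025):
    print(x,[(int(y*1000),int(g[tuple(np.round(proj(q,[*(t+R@(x,y)),.085])[::-1]).astype(int))])) for y in np.arange(-.078,.0,.003)])
E
```

```text
[65.954   0.4845 -0.1604] [-29.6387 -54.2737]
[66.4926  0.518  -0.1436] [  7.8379 -54.2518]
[53.2602  0.5482 -0.1287] [ 41.5129 -54.4512]
scene [366.5669 163.6094] [10.75  6.75] [ 42.6729 -52.4092]
35.8333 [0.3466 0.0189 0.2426] 0.014991644513100765 [ 0.0261  0.2354 -0.2321]
-0.045 [(-78, 190), (-75, 224), (-72, 226), (-68, 162), (-65, 104), (-62, 31), (-59, 24), (-56, 43), (-53, 59), (-50, 81), (-47, 77), (-44, 90), (-41, 82), (-38, 190), (-35, 221), (-32, 174), (-29, 118), (-26, 74), (-23, 54), (-20, 53), (-17, 54), (-14, 54), (-11, 55), (-8, 53), (-5, 54), (-2, 52)]
-0.012 [(-78, 201), (-75, 221), (-72, 223), (-68, 172), (-65, 95), (-62, 33), (-59, 18), (-56, 41), (-53, 47), (-50, 52), (-47, 50), (-44, 50), (-41, 84), (-38, 186), (-35, 220), (-32, 157), (-29, 123), (-26, 184), (-23, 183), (-20, 182), (-17, 201), (-14, 201), (-11, 176), (-8, 143), (-5, 141), (-2, 129)]
0.025 [(-78, 206), (-75, 222), (-72, 222), (-68, 208), (-65, 120), (-62, 91), (-59, 48), (-56, 50), (-53, 43), (-50, 50), (-47, 50), (-44, 51), (-41, 82), (-38, 161), (-35, 216), (-32, 198), (-29, 112), (-26, 85), (-23, 53), (-20, 53), (-17, 54), (-14, 53), (-11, 54), (-8, 55), (-5, 54), (-2, 53)]
```

```bash
python3 -c "
from station import order
print(order.finish_job())"
```

```text
the job is handed in; nothing more can be done
None
```

The job is handed in at about 36 s: all three vials stand upright in a row, clamped between the clamp bar and the stop bar with about 12 and 15 mm clear between neighbours, the clamp bar is released, and the arm is clear; the jar and petri dish were never approached, but I did not re-check them in an image afterwards.

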